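# Fit a fresh desiccant cartridge and seal the pigment dry box

### The arm

A 7-joint arm with a two-finger parallel gripper is mounted at the origin on a cart in front of the work surface, level with it; the furniture and walls round the work are solid. World frame = base frame: x ahead of the robot, y to its left, z up, the work surface at z = 0. Lengths are in m, angles in degrees, forces in N, time in s.
With the tool pointing down it reaches from about 0.425 to 0.825 m from the base axis. Payload 3.6 kg.
Tool frame: the origin (TCP) lies on the mounting face of the last link; the fingertips stand 173 mm ahead of it and the grasp point (between the pads) lies 155 mm ahead of it; x points along the fingers, y is the direction in which the jaws open and shut, and the axes are right-handed (so a half turn about x gives the same grasp; the last joint's range is limited). The gripper opens to 85 mm and grips with 20 to 120 N. Pads are 22 mm wide; open, the fingers measure 114 mm over their backs; the gripper's body (76 mm by 85 mm) begins 54 mm behind the grasp point. The pads swing forward as they close: fully open they stand 13 mm farther back than shut.
Start: joints at [-73.883, 35.231, -0.722, 81.555, 0.464, 63.22, -2.315], TCP at [0.197, 0.619, 0.405] pointing down, gripper open.
Joint ranges: [-178.69, 178.69], [-17.37, 117.87], [-77.05, 75.6], [15.02, 138.74], [-78.02, 258.01], [0.78, 113.62], [-162.83, 162.83]. Speed limits (degrees/s): [159.86, 159.86, 180, 180, 180, 180, 180].

### API

Orientations are given as a 3x3 rotation matrix whose columns are the frame's x, y, z axes.
In Python, from bench import robot, eyes, ticket, spotter gives the robot as it stands.
- The arm moves only by the tool arm_command, never from a script. Its argument "increments" is a list that holds one entry, the list of rows, each a list of 6 numbers: the shift along the tool's x, y, z in mm, then the turn, a rotation vector about the tool's x, y, z in rad. In form: [[[dx, dy, dz, ax, ay, az], ...]]. A call has 1 to 20 rows; each row shifts and turns the commanded pose from where the row before left it, along the tool's axes as they then stand; what a row does not reach is not made up. A row lasts 1/10 s, in which the tool goes at most 50 mm and 8.59 degrees, less where a joint would pass 70% of its speed; a pose out of reach is approached as far as the arm can. A call is refused whole if a number of a shift passes 50 or a number of a turn 0.15, either way. A call with a gripper value outside its range is refused whole. "claw" is the finger opening in mm, from 0 to 85.4, set as the call begins (left out, the last holds). The fingers move at their own pace and stop on an object; "force" is the grip in N (left out, the last holds). Time passes only in rows, so rows that do not move let the fingers close. It gives the time, the measured TCP pose, the force and the opening at its end, in the units of the state.
- robot.observe(): the state, without advancing time (a new reading comes with each control period).
- eyes.get_image(name): name is "side" or "top"; returns a dict with "img" (400x640x3 uint8, red, green, blue), "camera_matrix" (3x3 intrinsics, pixels), "R" (3x3) and "t" (3): a world point X has camera coordinates R X + t. Camera axes: x right, y down, z forward; pixel columns grow to the right and rows downward; lengths in m; the calibration is good to about 2 mm. A picture is of the moment at which its call begins. There is no depth.
- ticket.close_job(): hands the job in, once; it reports no verdict.
Trained networks look in a picture, given as the dict that the camera call returned (one of the last four; its "shot" number tells which), for a name from the list of things; names that differ only in an ending like _2 or _b are one class to them, and where a whole thing is asked for, a point or a joint stands for the part that bears it (a point fixed in the world has none). Each returns a list of dicts, best first, with "conf" (0 to 1); they miss things now and then, are a little off and sometimes report something else, mostly with a low value. They report only what shows in the picture. A call takes as long as a camera call. They do not tell look-alikes from the thing itself.
- spotter.outline_of(query, picture): "pixels" (400x640 bool, what is visible of it) and "box" ([left, top, width, height] in pixels, round what is visible of it).
The state is a dict: "clock": time; "joint_pos": joint angles; "joint_vel": joint speeds; "tau": joint torques, N m; "eef_pos": TCP position; "ee_rot": TCP orientation; "ft_force": force on the tool from outside, world axes, zero at the start; "ft_torque": the same for the moment, N m; "finger_gap": finger opening in m.
Only numpy, scipy, OpenCV 4.12 (cv2) and the standard library are available. Lean on these libraries where they do the work, as an engineer would, in place of code of your own. Each camera call takes 0.05 s, during which the arm holds its last target.

### The job

Lay the desiccant cartridge that stands on the table down flat in its bay on the floor of the pigment dry box, then set the lid squarely on the box and press it down one corner after another until all four corners have clicked under their spring catches and the lid sits flat and sealed.

Things in the scene. Friction and masses are not known exactly. Their poses are not given: they have to be found in the camera images.
- dry_box: Pale grey open plastic box, fixed to the table, 170 mm (its x) by 190 mm (its y); origin under its centre on the table, z up. Walls 10 mm thick, inner floor at 4 mm, rim at 66 mm. A black rubber gasket in the rim stands 3 mm proud and gives under 1 to 2 N a corner. Two pigment pots (42 mm wide, tops at 57 mm) are fixed inside at x = 43, y = +-58 mm.
- mouth (a point): Centre of the box's mouth, level with its rim. Round it, outside the long sides at x = +-94, y = +-78 mm of the box, stand four spring catches 14 mm wide along y. Their 45 degree noses reach in to x = +-86.5 mm and their tops stand 77 mm above the table. A lid corner pushed past its nose, with 10 to 25 N on that corner, is held under it.
- bay (a point): Where the cartridge's middle must lie: on the -x side of the box's centre by 10 mm, 23 mm above the table. Ribs 10 mm high leave 4 mm round the lying cartridge, its length along the box's y (either way round, any long face down). Beside the middle of the bay the floor is free for fingers: 46 mm to the wall on the -x side, more on the other.
- cartridge: Desiccant cartridge: slotted aluminium bar of square section with orange end caps, 38 x 38 x 110 mm, about 0.22 kg, standing on one end on the table at the start. Origin at the centre of the end it stands on, z along its length, x and y square to its long faces.
- cartridge_mid (a point): The middle of the cartridge, 55 mm along its z from the origin.
- lid: Dark teal lid, 180 mm (its x) by 200 mm (its y), 0.34 kg, lying right way up. Origin at the centre of the foot of its skirt, z up; skirt 14 mm deep, its foot drawn in 2.5 mm as a lead-in, 1.3 mm play a side in the box; plate from 14 to 19 mm. Fits either way round, long side along the box's y. Origin 58 to 61 mm above the table resting on the catches, 52 to 53 mm seated.
- lid_handle (a point): Middle of the lid's handle bar: a straight bar 15 mm wide and 12 mm high, 80 mm clear between its posts, running along the lid's y axis; this point is 49 mm above the lid's origin, 30 mm above the plate.
- spot0 (a point): Round thumb spot, 22 mm wide, on top of the lid's corner at x = +66, y = +80 mm of the lid: press here with closed fingers. About 75 to 79 mm above the table while the lid rests on the catches, 69 to 70.5 mm once held down. Corners are 3 mm thick and springy, so each needs its own press, best going round from one to the next; unpressed ones may be 74 to 84 mm up.
- spot1 (a point): The same on the corner at x = +66, y = -80 mm of the lid.
- spot2 (a point): The same on the corner at x = -66, y = -80 mm of the lid.
- spot3 (a point): The same on the corner at x = -66, y = +80 mm of the lid.
Not all that is in view belongs to the job. Of the things that look like the cartridge, the middle-sized one is meant.

How it is judged:
By the outcome, as a careful person would: the job done as asked, in the order asked, and still so for the second after the job is handed in, with the robot touching nothing.
It also fails if it takes over 64 s, if anything falls off the work surface, if the arm or the gripper's body presses on something with over 40 N, if the wrist force passes 120 N, or if a joint passes its speed limit or range.

## Working session

There is one attempt and no reset: what is moved stays moved. The work goes in short steps, Python scripts to look and compute and a tool call to move; the robot and the scene stay as the last step left them, time stands still between calls to the robot, and variables do not carry over. Pictures are saved under pics/ and viewed, and the job is handed in when it is done.

Besides the shell and the picture viewer there is one more tool, called as a command line: name --argument value ..., lists and objects as JSON in quotes. arm_command: Moves the arm, as the interface text tells. Its arguments: {"type":"object","properties":{"increments":{"type":"array"},"claw":{"type":"number"},"force":{"type":"number"}},"required":["increments"]}

```bash
ls; mkdir -p pics
cat > h.py <<'E'
import numpy as np,cv2
from bench import robot,eyes,ticket,spotter
def save(p,name): cv2.imwrite('pics/'+name+'.png',cv2.cvtColor(p['img'],cv2.COLOR_RGB2BGR))
def proj(p,X):
    c=p['R']@np.asarray(X,float)+np.ravel(p['t']); u=np.asarray(p['camera_matrix'])@c; return u[:2]/u[2]
def ray(p,uv,z):
    R=np.asarray(p['R']);t=np.ravel(p['t']);K=np.asarray(p['camera_matrix'])
    d=R.T@np.linalg.solve(K,[uv[0],uv[1],1.]);o=-R.T@t
    return o+d*(z-o[2])/d[2]
E
python3 - <<'E'
from h import *
s=robot.observe()
for k,v in s.items(): print(k,np.round(v,3).tolist())
for n in('side','top'):
    p=eyes.get_image(n);save(p,n+'0')
    print(n,p['shot'],np.round(-p['R'].T@np.ravel(p['t']),3),np.round(p['R'],3).tolist(),p['camera_matrix'][0])
    for q in('dry_box','cartridge','lid'):
        for d in spotter.outline_of(q,p): print(q,round(d['conf'],2),d['box'])
E
```

```text
pics
clock 0.0
joint_pos [-73.883, 35.292, -0.723, 81.644, 0.464, 63.219, -2.315]
joint_vel [0.017, -0.016, 0.069, -0.066, -0.055, -0.027, -0.0]
tau [-0.0, -46.92, 0.259, -17.104, 0.01, 0.009, -0.0]
eef_pos [0.197, 0.619, 0.403]
ee_rot [[-0.001, 0.303, 0.953], [-0.003, 0.953, -0.303], [-1.0, -0.003, 0.0]]
ft_force [-0.986, 0.757, -0.099]
ft_torque [0.025, -0.026, 0.01]
finger_gap 0.085
side 1 [ 0.25  -1.236  0.61 ] [[0.971, -0.237, -0.01], [-0.101, -0.375, -0.921], [0.215, 0.896, -0.388]] [375.15289181   0.         319.219437  ]
dry_box 0.94 [290.5, 178.5, 64.5, 50.5]
dry_box 0.37 [270.6, 169.8, 12.5, 24.7]
cartridge 0.74 [304.8, 154.4, 10.7, 32.8]
cartridge 0.51 [269.0, 167.2, 11.3, 25.0]
cartridge 0.39 [281.6, 168.2, 1.5, 13.7]
lid 0.87 [309.0, 240.2, 67.4, 44.0]
top 2 [ 0.288 -0.037  1.406] [[-0.025, -1.0, -0.012], [-0.984, 0.027, -0.178], [0.179, 0.007, -0.984]] [517.02220476   0.         314.46164268]
cartridge 0.91 [197.7, 236.2, 29.1, 21.8]
cartridge 0.58 [170.1, 171.5, 32.0, 33.1]
cartridge 0.46 [160.9, 230.1, 18.7, 11.1]
lid 0.93 [389.9, 167.3, 83.9, 74.2]
```

View pics/side0.png

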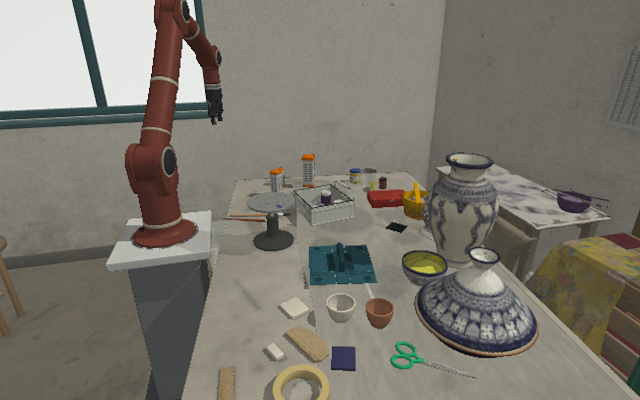

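View pics/top0.png

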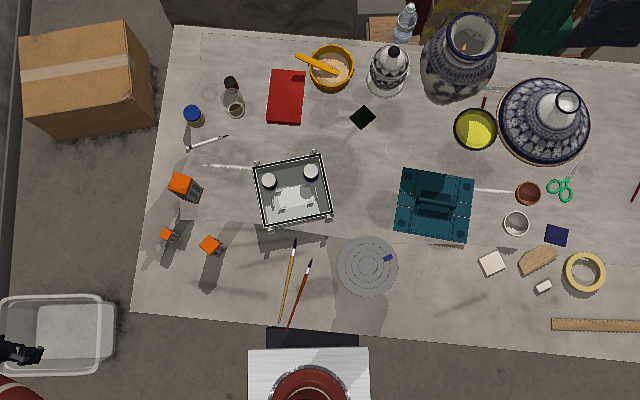

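Three look-alikes show in the top view, at about (183,187), (169,234) and (211,246). I'll enlarge the crop and measure them.

Run:
```python
from h import *
p=eyes.get_image('top');s=eyes.get_image('side')
a=cv2.resize(p['img'][150:290,140:270],None,fx=4,fy=4,interpolation=cv2.INTER_CUBIC)
b=cv2.resize(s['img'][140:235,250:370],None,fx=5,fy=5,interpolation=cv2.INTER_CUBIC)
save({'img':a},'cropT');save({'img':b},'cropS')
np.save('t.npy',p,allow_pickle=True);np.save('s.npy',s,allow_pickle=True)
c=cv2.resize(p['img'][140:260,240:490],None,fx=3.2,fy=3.2,interpolation=cv2.INTER_CUBIC);save({'img':c},'cropB')
```

```text
(no output)
```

View pics/cropT.png

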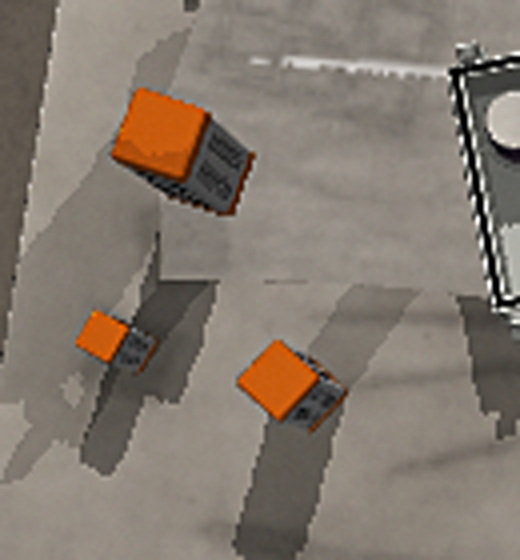

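View pics/cropS.png

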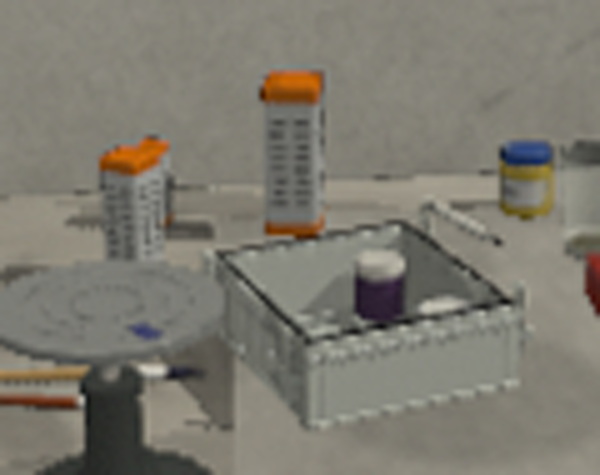

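View pics/cropB.png

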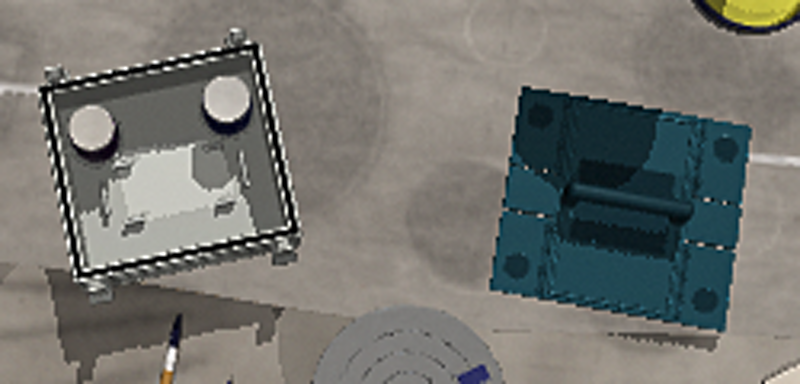

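The three orange-capped bars in the top view are large at (183,187), small at (169,234) and middle-sized at (211,246). The crop confirms the relative sizes, so the target is the one at (211,246). Next I'll fit the poses.

```bash
cat > m.py <<'E'
from h import *
from scipy.optimize import least_squares
def rz(a): return np.array([[np.cos(a),-np.sin(a),0],[np.sin(a),np.cos(a),0],[0,0,1]])
def fit(obs,x0,z0=0.):
    # obs: list of (pic, pts local, pix)
    def f(x):
        return np.concatenate([(proj(p,rz(x[2])@np.array(l)+[x[0],x[1],z0])-np.array(u)) for p,l,u in obs])
    r=least_squares(f,x0,loss='soft_l1');return r.x,f(r.x).reshape(-1,2)
def corners(mask,eps=None):
    c=max(cv2.findContours(mask.astype(np.uint8),cv2.RETR_EXTERNAL,cv2.CHAIN_APPROX_NONE)[0],key=cv2.contourArea)
    return c
E
python3 - <<'E'
from m import *
T=np.load('t.npy',allow_pickle=True).item();S=np.load('s.npy',allow_pickle=True).item()
def quad(z,P): return np.array([ray(T,u,z)[:2] for u in P])
oT=np.array([140,150]);oB=np.array([240,140])
car=np.array([(276,340),(320,374),(286,420),(238,381)])/4+oT-.5
big=np.array([(138,87),(210,110),(187,180),(112,155)])/4+oT-.5
sm=np.array([(95,309),(130,327),(110,363),(76,342)])/4+oT-.5
box=np.array([(40,88),(260,42),(300,235),(80,280)])/3.2+oB-.5
lid=np.array([(522,87),(750,125),(724,330),(490,290)])/3.2+oB-.5
for n,P,z in(('car',car,.11),('big',big,.15),('small',sm,.09),('box',box,.068),('lid',lid,.019)):
    q=quad(z,P);d=np.roll(q,-1,0)-q
    print(n,'ctr',q.mean(0).round(4),'sides',np.linalg.norm(d,axis=1).round(4),'ang',np.degrees(np.arctan2(d[:,1],d[:,0])).round(1))
    c=q.mean(0)
    print('   side proj foot',proj(S,[*c,0]).round(1),'top',proj(S,[*c,z]).round(1))
# turntable disc & stand foot
for z in(0,.1,.15,.2): 
    x=ray(T,(367,266),z);print('disc',z,x.round(3),proj(S,x).round(1))
x=ray(S,(273,241),0);print('stand foot',x,'in top',proj(T,x))
E
```

```text
car ctr [0.4183 0.2386] sides [0.0357 0.0353 0.0396 0.0346] ang [-128.5  143.3   50.4  -43.1]
   side proj foot [276.8 194.9] top [275.4 170.4]
big ctr [0.5697 0.3056] sides [0.0482 0.0462 0.0501 0.0456] ang [-109.4  162.9   70.   -19.5]
   side proj foot [308.3 186. ] top [307.6 153.8]
small ctr [0.4513 0.3571] sides [0.0259 0.0259 0.0263 0.024 ] ang [-118.2  151.7   57.6  -29. ]
   side proj foot [280.5 184.5] top [279.5 165.7]
box ctr [0.5612 0.029 ] sides [0.1874 0.1665 0.1833 0.1651] ang [ -79.4 -170.2  100.1   11.2]
   side proj foot [321.4 211.4] top [321.3 195.1]
lid ctr [ 0.5202 -0.351 ] sides [0.1966 0.1784 0.1975 0.1786] ang [-101.4  168.4   78.6  -11.9]
   side proj foot [339.5 266.7] top [339.6 261.1]
disc 0 [ 0.359 -0.165  0.   ] [275.6 242.7]
disc 0.1 [ 0.354 -0.156  0.1  ] [271.8 213.9]
disc 0.15 [ 0.351 -0.151  0.15 ] [269.9 198.9]
disc 0.2 [ 0.349 -0.147  0.2  ] [267.9 183.6]
stand foot [ 0.35240477 -0.15142219  0.        ] in top [362.21425346 268.62360132]
```

Middle bar: about 36 mm sides at (0.418, 0.239) with yaw of about 50.5°. The other two measure about 47 mm and 26 mm, which confirms the choice. Box centre is about (0.561, 0.029) at +10.6° and the lid is about (0.520, −0.351) at −11.6°.

My plan is to grip the bar with the tool tilted 55°, tilt it over, lay it flat on the table, then regrasp it from straight above.

```bash
cat > plan.py <<'E'
from h import *
from scipy.spatial.transform import Rotation as Ro
def tool(yaw_y,tilt):
    """jaw y dir yaw (deg), tilt: tool x swings from down toward tool z dir by tilt deg"""
    a=np.radians(yaw_y);y=np.array([np.cos(a),np.sin(a),0]);z=np.array([np.sin(a),-np.cos(a),0]);x=np.array([0,0,-1.])
    R=np.stack([x,y,z],1)
    return R@Ro.from_rotvec([0,-np.radians(tilt),0]).as_matrix()
def plan(p1,R1,n,s=None,p0=None,R0=None):
    s=s or robot.observe()
    p0=np.array(s['eef_pos']) if p0 is None else p0
    R0=np.array(s['ee_rot']) if R0 is None else R0
    a=Ro.from_matrix(R0.T@R1).as_rotvec()/n
    M=np.zeros((3,3));R=R0.copy();E=Ro.from_rotvec(a).as_matrix()
    for i in range(n): M+=R;R=R@E
    d=np.linalg.solve(M,(np.array(p1)-p0)*1000)
    print('n',n,'row',np.round(d,1).tolist(),np.round(a,4).tolist(),'|d|',round(np.linalg.norm(d),1),'deg',round(np.degrees(np.linalg.norm(a)),2))
def st():
    s=robot.observe();print('t',round(s['clock'],2),'p',np.round(s['eef_pos'],4).tolist(),'q',np.round(s['joint_pos'],1).tolist(),'F',np.round(s['ft_force'],1).tolist(),'gap',round(s['finger_gap'],4));print(np.round(s['ee_rot'],3).tolist());return s
def grasp_tcp(g,R,L=.155): return np.array(g)-L*R[:,0]
E
python3 - <<'E'
from plan import *
R=tool(50.5,55);g=np.array([.4183,.2386,.060])
p=grasp_tcp(g,R);pre=p-.1*R[:,0]
print(p,pre)
plan(pre,R,16)
E
```

```text
[0.32032793 0.31936194 0.14890435] [0.25712015 0.37146642 0.20626199]
n 16 row [16.7, -11.2, 4.2] [0.022, -0.0592, -0.0114] |d| 20.6 deg 3.68
```

arm_command --increments '[[[16.7, -11.2, 4.2, 0.022, -0.0592, -0.0114], [16.7, -11.2, 4.2, 0.022, -0.0592, -0.0114], [16.7, -11.2, 4.2, 0.022, -0.0592, -0.0114], [16.7, -11.2, 4.2, 0.022, -0.0592, -0.0114], [16.7, -11.2, 4.2, 0.022, -0.0592, -0.0114], [16.7, -11.2, 4.2, 0.022, -0.0592, -0.0114], [16.7, -11.2, 4.2, 0.022, -0.0592, -0.0114], [16.7, -11.2, 4.2, 0.022, -0.0592, -0.0114], [16.7, -11.2, 4.2, 0.022, -0.0592, -0.0114], [16.7, -11.2, 4.2, 0.022, -0.0592, -0.0114], [16.7, -11.2, 4.2, 0.022, -0.0592, -0.0114], [16.7, -11.2, 4.2, 0.022, -0.0592, -0.0114], [16.7, -11.2, 4.2, 0.022, -0.0592, -0.0114], [16.7, -11.2, 4.2, 0.022, -0.0592, -0.0114], [16.7, -11.2, 4.2, 0.022, -0.0592, -0.0114], [16.7, -11.2, 4.2, 0.022, -0.0592, -0.0114], [0, 0, 0, 0, 0, 0], [0, 0, 0, 0, 0, 0]]]' --claw 85 --force 40

```text
clock: 2.3
eef_pos: [0.257, 0.373, 0.2067]
ee_rot: [[0.632, 0.635, 0.444], [-0.519, 0.773, -0.366], [-0.575, 0.001, 0.818]]
ft_force: [-0.6, 1.0, -0.4]
finger_gap: 0.085
```

Run:
```python
from plan import *
st()
R=tool(50.5,55);g=np.array([.4183,.2386,.060])
p=grasp_tcp(g,R)
plan(p-.1*R[:,0],R,2)
plan(p,R,5)
t=eyes.get_image('top');s=eyes.get_image('side')
save({'img':np.vstack([cv2.resize(t['img'][120:300,60:300],None,fx=2,fy=2),cv2.resize(s['img'][80:240,200:440],None,fx=2,fy=2)])[:600+80]},'a1')
```

```text
t 2.3 p [0.257, 0.373, 0.2067] q [-96.8, 52.8, 40.9, 122.7, 39.0, 35.1, -50.5] F [-0.6, 1.0, -0.4] gap 0.085
[[0.632, 0.635, 0.444], [-0.519, 0.773, -0.366], [-0.575, 0.001, 0.818]]
n 2 row [0.5, -0.6, 0.1] [0.0002, -0.0011, -0.001] |d| 0.8 deg 0.08
n 5 row [20.2, -0.2, 0.1] [0.0001, -0.0004, -0.0004] |d| 20.2 deg 0.03
```

View pics/a1.png

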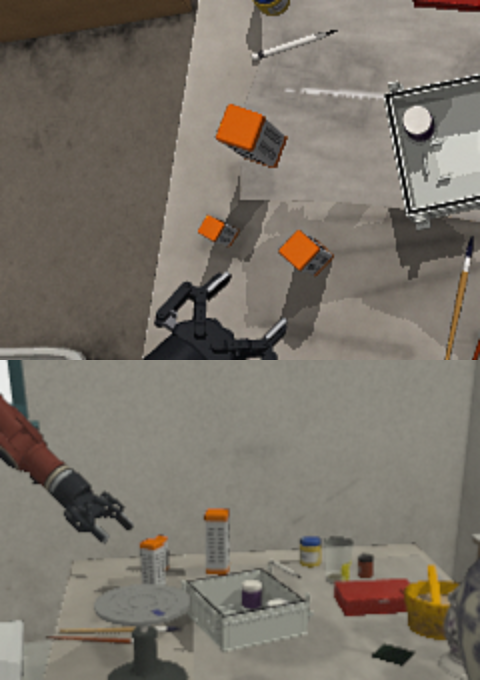

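The gripper is lined up. The midpoint of its fingertips is at crop (252,302), and the target is up and to the right at (300,250). Advance 100 mm and close.

arm_command --increments '[[[20, 0, 0, 0, 0, 0], [20, 0, 0, 0, 0, 0], [20, 0, 0, 0, 0, 0], [20, 0, 0, 0, 0, 0], [20, -1, 0, 0, 0, 0], [1, 0, 0, 0, 0, 0], [0, 0, 0, 0, 0, 0]]]'

```text
clock: 3.1
eef_pos: [0.3205, 0.3194, 0.149]
ee_rot: [[0.632, 0.636, 0.443], [-0.519, 0.772, -0.366], [-0.575, 0.001, 0.818]]
ft_force: [-0.3, 1.1, -0.1]
finger_gap: 0.0852
```

arm_command --increments '[[[0, 0, 0, 0, 0, 0], [0, 0, 0, 0, 0, 0], [0, 0, 0, 0, 0, 0], [0, 0, 0, 0, 0, 0], [0, 0, 0, 0, 0, 0], [0, 0, 0, 0, 0, 0], [0, 0, 0, 0, 0, 0], [0, 0, 0, 0, 0, 0]]]' --claw 20 --force 60

```text
clock: 3.9
eef_pos: [0.3205, 0.319, 0.1491]
ee_rot: [[0.633, 0.636, 0.443], [-0.52, 0.772, -0.366], [-0.574, 0.001, 0.819]]
ft_force: [-1.8, 3.4, 5.2]
finger_gap: 0.0375
```

Run:
```python
from plan import *
st()
t=eyes.get_image('top');s=eyes.get_image('side')
save({'img':np.vstack([cv2.resize(t['img'][170:300,140:300],None,fx=3,fy=3),cv2.resize(s['img'][130:230,220:380],None,fx=3,fy=3)])[:700]},'a2')
# lay-down: rotate about grasp point, first lift 60mm
R=tool(50.5,55)
g=np.array([.4183,.2386,.060])
R2=tool(50.5,-33)
g1=g+[-.005,.015,.06]
plan(grasp_tcp(g1,R2),R2,14)
```

```text
t 3.9 p [0.3205, 0.319, 0.1491] q [-90.6, 63.8, 47.3, 125.9, 46.7, 17.5, -56.4] F [-1.8, 3.4, 5.2] gap 0.0375
[[0.633, 0.636, 0.443], [-0.52, 0.772, -0.366], [-0.574, 0.001, 0.819]]
n 14 row [-3.9, 0.6, 17.1] [0.0, 0.1097, -0.0001] |d| 17.5 deg 6.28
```

View pics/a2.png

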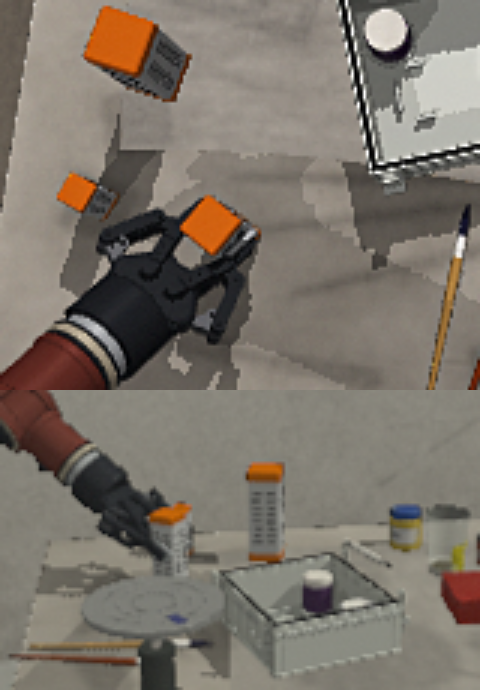

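The bar is gripped (gap 37.5 mm). Now lift and tilt it over.

arm_command --increments '[[[-11, 0, 16, 0, 0, 0], [-12, 0, 16, 0, 0, 0], [-11, 0, 17, 0, 0, 0], [-1, 0.6, 14, 0, 0.11, 0], [-1, 0.6, 14, 0, 0.11, 0], [-1, 0.6, 14, 0, 0.11, 0], [-1, 0.6, 14, 0, 0.11, 0], [-1, 0.6, 14, 0, 0.11, 0], [-1, 0.6, 14, 0, 0.11, 0], [-1, 0.6, 14, 0, 0.11, 0], [-1, 0.6, 14, 0, 0.11, 0], [-1, 0.6, 14, 0, 0.11, 0], [-1, 0.6, 14, 0, 0.11, 0], [-1, 0.6, 14, 0, 0.11, 0], [-1, 0.6, 14, 0, 0.11, 0], [-1, 0.6, 14, 0, 0.11, 0], [-1, 0.6, 14, 0, 0.11, 0], [0, 0, 0, 0, 0, 0], [0, 0, 0, 0, 0, 0]]]'

```text
clock: 5.9
eef_pos: [0.4558, 0.2166, 0.2627]
ee_rot: [[-0.424, 0.637, 0.644], [0.348, 0.771, -0.534], [-0.836, -0.002, -0.548]]
ft_force: [-0.2, 0.7, -1.8]
finger_gap: 0.0375
```

Run:
```python
from plan import *
s=st()
R=s['ee_rot']; g=np.array(s['eef_pos'])+.155*np.array(R)[:,0];print('g',g,'tilt',np.degrees(np.arcsin(R[2][2])))
t=eyes.get_image('top');si=eyes.get_image('side')
save({'img':np.vstack([cv2.resize(t['img'][170:300,140:300],None,fx=3,fy=3),cv2.resize(si['img'][130:230,220:380],None,fx=3,fy=3)])[:700]},'a3')
R2=tool(50.5,-34)
for z in(.03,.022):
    plan(grasp_tcp([.411,.254,z],R2),R2,8)
```

```text
t 5.9 p [0.4558, 0.2166, 0.2627] q [0.8, 42.4, -34.1, 108.8, -11.2, 48.2, 30.4] F [-0.2, 0.7, -1.8] gap 0.0375
[[-0.424, 0.637, 0.644], [0.348, 0.771, -0.534], [-0.836, -0.002, -0.548]]
g [0.39015274 0.27057553 0.13312499] tilt -33.26163083059468
n 8 row [8.9, -0.1, 10.4] [0.0003, 0.0017, 0.0002] |d| 13.7 deg 0.1
n 8 row [9.7, -0.1, 11.0] [0.0003, 0.0017, 0.0002] |d| 14.7 deg 0.1
```

View pics/a3.png

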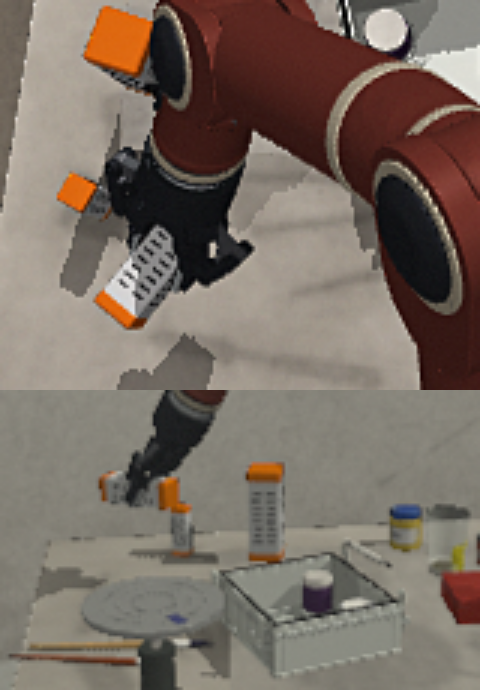

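The bar is held nearly level. The gripper occludes part of it at about (150,270) in the crop, and the side view shows it horizontal. Lower it to the table.

arm_command --increments '[[[9, 0, 10.5, 0, 0.007, 0], [9, 0, 10.5, 0, 0.007, 0], [9, 0, 10.5, 0, 0.007, 0], [9, 0, 10.5, 0, 0.007, 0], [9, 0, 10.5, 0, 0, 0], [9, 0, 10.5, 0, 0, 0], [9, 0, 10.5, 0, 0, 0], [9, 0, 10.5, 0, 0, 0], [0, 0, 0, 0, 0, 0], [0, 0, 0, 0, 0, 0]]]'

```text
clock: 7.0
eef_pos: [0.4783, 0.1994, 0.1566]
ee_rot: [[-0.442, 0.636, 0.633], [0.364, 0.772, -0.521], [-0.82, 0.0, -0.573]]
ft_force: [-0.5, -0.3, -1.6]
finger_gap: 0.0376
```

Run:
```python
from plan import *
s=st()
R=s['ee_rot']; g=np.array(s['eef_pos'])+.155*np.array(R)[:,0];print('g',g,'tilt',np.degrees(np.arcsin(R[2][2])))
si=eyes.get_image('side')
save({'img':cv2.resize(si['img'][130:230,220:380],None,fx=5,fy=5,interpolation=cv2.INTER_CUBIC)},'a4')
```

```text
t 7.0 p [0.4783, 0.1994, 0.1566] q [1.5, 53.8, -31.6, 107.9, -8.2, 40.8, 35.1] F [-0.5, -0.3, -1.6] gap 0.0376
[[-0.442, 0.636, 0.633], [0.364, 0.772, -0.521], [-0.82, 0.0, -0.573]]
g [0.40986949 0.2558514  0.02954297] tilt -34.93454849265739
```

View pics/a4.png

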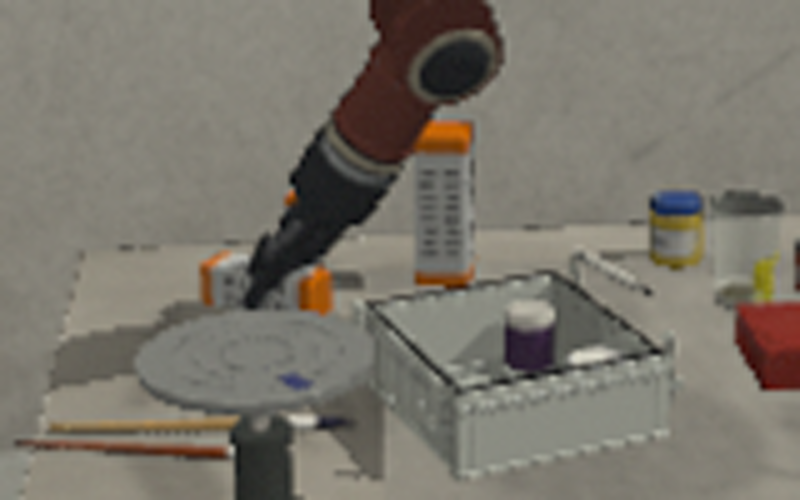

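arm_command --increments '[[[1.6, 0, 1.1, 0, 0, 0], [1.6, 0, 1.1, 0, 0, 0], [1.6, 0, 1.1, 0, 0, 0], [0, 0, 0, 0, 0, 0]]]'

```text
clock: 7.45
eef_pos: [0.4783, 0.1992, 0.1509]
ee_rot: [[-0.441, 0.636, 0.633], [0.364, 0.772, -0.522], [-0.82, 0.0, -0.572]]
ft_force: [0.3, -0.8, -1.6]
finger_gap: 0.0376
```

arm_command --increments '[[[1.6, 0, 1.1, 0, 0, 0], [0, 0, 0, 0, 0, 0]]]'

```text
clock: 7.65
eef_pos: [0.4783, 0.1993, 0.1489]
ee_rot: [[-0.441, 0.636, 0.633], [0.364, 0.772, -0.522], [-0.82, 0.0, -0.572]]
ft_force: [-0.3, -0.4, -2.4]
finger_gap: 0.0371
```

arm_command --increments '[[[1.2, 0, 0.8, 0, 0, 0], [0, 0, 0, 0, 0, 0]]]'

```text
clock: 7.85
eef_pos: [0.4783, 0.1993, 0.1474]
ee_rot: [[-0.441, 0.636, 0.633], [0.364, 0.772, -0.522], [-0.82, 0.0, -0.572]]
ft_force: [0.2, -0.6, -1.6]
finger_gap: 0.0371
```

arm_command --increments '[[[1.2, 0, 0.8, 0, 0, 0], [0, 0, 0, 0, 0, 0]]]'

```text
clock: 8.05
eef_pos: [0.4784, 0.1994, 0.1467]
ee_rot: [[-0.441, 0.636, 0.633], [0.364, 0.772, -0.521], [-0.82, 0.001, -0.572]]
ft_force: [-0.8, -1.3, 2.6]
finger_gap: 0.0372
```

Contact with the table (about +4 N). Release and back off along the tool.

arm_command --increments '[[[0, 0, 0, 0, 0, 0], [0, 0, 0, 0, 0, 0], [0, 0, 0, 0, 0, 0], [0, 0, 0, 0, 0, 0]]]' --claw 80

```text
clock: 8.45
eef_pos: [0.4783, 0.1994, 0.1461]
ee_rot: [[-0.441, 0.636, 0.633], [0.364, 0.772, -0.521], [-0.82, 0.001, -0.572]]
ft_force: [0.0, -0.2, -0.2]
finger_gap: 0.0796
```

arm_command --increments '[[[-15, 0, 0, 0, 0, 0], [-20, 0, 0, 0, 0, 0], [-20, 0, 0, 0, 0, 0], [-20, 0, 0, 0, 0, 0], [0, 0, 0, 0, 0, 0]]]'

```text
clock: 8.95
eef_pos: [0.5132, 0.1714, 0.2092]
ee_rot: [[-0.436, 0.638, 0.635], [0.366, 0.77, -0.523], [-0.822, 0.004, -0.569]]
ft_force: [0.7, 0.0, -0.4]
finger_gap: 0.0798
```

Run:
```python
from plan import *
s=st()
R=tool(50.5,0)
plan(grasp_tcp([.410,.2555,.10],R),R,6)
t=eyes.get_image('top');si=eyes.get_image('side')
save({'img':np.vstack([cv2.resize(t['img'][170:300,140:300],None,fx=3,fy=3),cv2.resize(si['img'][130:230,220:380],None,fx=3,fy=3)])[:700]},'a5')
```

```text
t 8.95 p [0.5132, 0.1714, 0.2092] q [4.8, 49.7, -31.7, 103.0, -8.0, 50.4, 35.7] F [0.7, 0.0, -0.4] gap 0.0798
[[-0.436, 0.638, 0.635], [0.366, 0.77, -0.523], [-0.822, 0.004, -0.569]]
n 6 row [0.5, -0.1, -23.8] [-0.0003, -0.1009, -0.0008] |d| 23.8 deg 5.78
```

View pics/a5.png

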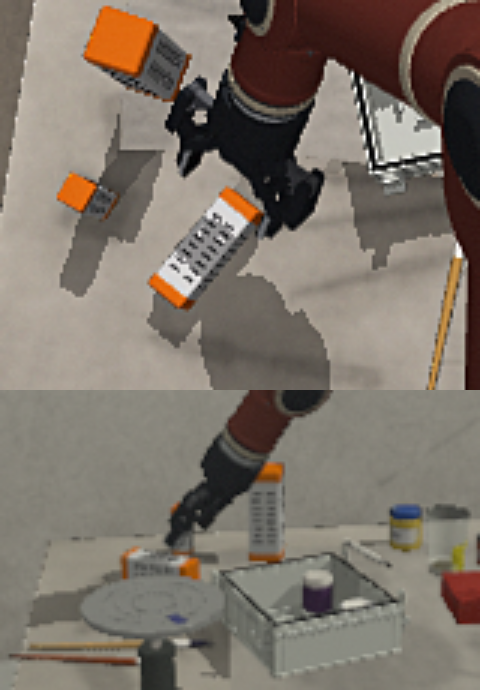

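The bar lies flat on the table, centred at about (208,247) in crop pixels. Now I'll measure it, refine the box fit from the first pictures, and move above the bar.

Run:
```python
from m import *
from plan import plan,tool,grasp_tcp
T=np.load('t.npy',allow_pickle=True).item();S=np.load('s.npy',allow_pickle=True).item()
P=np.array([(225,186),(264,213),(190,307),(150,279)])/3+[140,170]-.33
q=np.array([ray(T,u,.038)[:2] for u in P]);d=np.roll(q,-1,0)-q
print('cart',q.mean(0),np.linalg.norm(d,axis=1),np.degrees(np.arctan2(d[:,1],d[:,0])))
a=np.hstack([cv2.resize(T['img'][145:235,245:340],None,fx=6,fy=6,interpolation=cv2.INTER_CUBIC)])
# overlay of gasket line centre at z .069, rim outer at .066 , catches
def ov(x,y,yaw,c):
    R=rz(np.radians(yaw))
    def L(hx,hy,z):
        pts=[proj(T,R@[sx*hx,sy*hy,z]+[x,y,0]) for sx,sy in((1,1),(1,-1),(-1,-1),(-1,1))]
        cv2.polylines(a,[np.int32(((np.array(pts)-[245,145]+.5)*6*16))],True,c,1,cv2.LINE_AA,4)
    L(.085,.095,.066);L(.075,.085,.066)
    for sx in(1,-1):
        for sy in(1,-1):
            u=(proj(T,R@[sx*.094,sy*.078,.077]+[x,y,0])-[245,145]+.5)*6;cv2.circle(a,tuple(int(v) for v in u),4,c,1)
    for sy in(1,-1):
            u=(proj(T,R@[.043,sy*.058,.057]+[x,y,0])-[245,145]+.5)*6;cv2.circle(a,tuple(int(v) for v in u),25,c,1)
ov(.5612,.029,10.5,(255,0,0))
save({'img':a},'boxov')
```

```text
cart [0.40576989 0.25552969] [0.04286513 0.10353417 0.04369831 0.10372335] [-125.6558043   141.3834999    54.53178333  -39.07192289]
```

View pics/boxov.png

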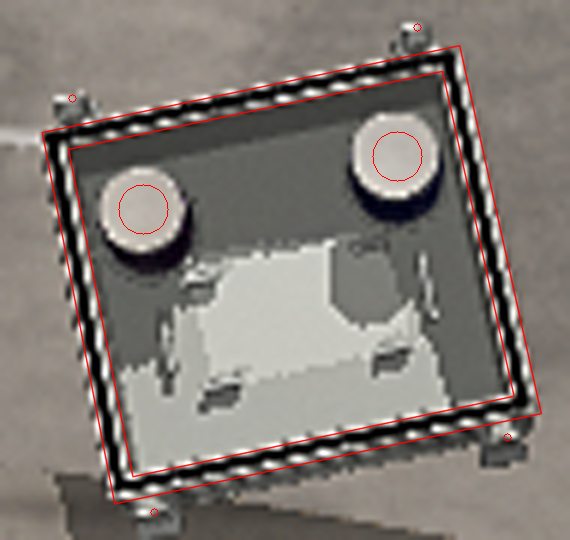

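arm_command --increments '[[[0, 0, -24, 0, -0.1, 0], [0, 0, -24, 0, -0.1, 0], [0, 0, -24, 0, -0.1, 0], [0, 0, -24, 0, -0.1, 0], [0, 0, -24, 0, -0.1, 0], [0, 0, -24, 0, -0.1, 0], [0, 0, 0, 0, 0, 0]]]' --claw 75

```text
clock: 9.75
eef_pos: [0.4029, 0.2623, 0.2573]
ee_rot: [[-0.01, 0.624, 0.782], [0.007, 0.782, -0.624], [-1.0, -0.001, -0.012]]
ft_force: [-0.2, 0.4, 0.5]
finger_gap: 0.075
```

arm_command --increments '[[[0, 0, 4, 0, -0.006, 0], [0, 0, 4, 0, -0.006, 0], [15, 0, 0, 0, 0, 0], [16, 0, 0, 0, 0, 0], [16, 0, 0, 0, 0, 0], [16, 0, 0, 0, 0, 0], [16, 0, 0, 0, 0, 0], [0, 0, 0, 0, 0, 0], [0, 0, 0, 0, 0, 0]]]'

```text
clock: 10.65
eef_pos: [0.4163, 0.2498, 0.1781]
ee_rot: [[0.002, 0.639, 0.769], [-0.002, 0.769, -0.639], [-1.0, -0.001, 0.003]]
ft_force: [0.8, 0.6, -0.4]
finger_gap: 0.075
```

Run:
```python
from m import *
from plan import st
from scipy.optimize import minimize
T=np.load('t.npy',allow_pickle=True).item();S=np.load('s.npy',allow_pickle=True).item()
g=T['img'].astype(int).max(2)
ys,xs=np.mgrid[145:235,245:340]
m=(g[145:235,245:340]<45)
uv=np.stack([xs[m],ys[m]],1).astype(float);w=45-g[145:235,245:340][m]
X=np.array([ray(T,u,.068)[:2] for u in uv])
def f(x,full=False):
    L=(X-x[:2])@rz(x[2])[:2,:2]
    dx=np.abs(np.abs(L[:,0])-.080);dy=np.abs(np.abs(L[:,1])-.090)
    inx=np.abs(L[:,1])<.095;iny=np.abs(L[:,0])<.085
    d=np.minimum(np.where(inx,dx,1),np.where(iny,dy,1));d=np.minimum(d,.012)
    if full: return d
    return np.sum(w*np.minimum(d,.008)**2)
best=None
for x0 in[(.561,.029,np.radians(10.5)),(.558,.033,np.radians(11)),(.564,.028,np.radians(10))]:
    r=minimize(f,x0,method='Nelder-Mead',options=dict(xatol=1e-6,fatol=1e-10,maxiter=4000,initial_simplex=[np.array(x0)+d for d in([0,0,0],[.004,0,0],[0,.004,0],[0,0,.03])]))
    print(r.x[:2],np.degrees(r.x[2]),r.fun,m.sum(),np.median(f(r.x,True)))
    if best is None or r.fun<best.fun: best=r
x=best.x;np.save('box.npy',x)
a=cv2.resize(S['img'][170:240,280:365],None,fx=7,fy=7,interpolation=cv2.INTER_CUBIC)
for hx,hy,z in((.085,.095,.066),(.085,.095,0)):
    pts=[proj(S,rz(x[2])@[sx*hx,sy*hy,z]+[x[0],x[1],0]) for sx,sy in((1,1),(1,-1),(-1,-1),(-1,1))]
    cv2.polylines(a,[np.int32(((np.array(pts)-[280,170]+.5)*7*16))],True,(255,0,0),1,cv2.LINE_AA,4)
save({'img':a},'boxS')
st()
```

```text
[0.56196934 0.03060027] 10.442578107042241 0.14198249070522756 531 0.0014681881781649364
[0.56196938 0.03060034] 10.442569491521757 0.1419824907130503 531 0.0014681359432623664
[0.56196932 0.03060028] 10.442555438733496 0.1419824907124575 531 0.0014681835136245297
t 10.65 p [0.4163, 0.2498, 0.1781] q [-30.1, 42.1, -5.3, 119.6, 11.6, 18.7, 5.3] F [0.8, 0.6, -0.4] gap 0.075
[[0.002, 0.639, 0.769], [-0.002, 0.769, -0.639], [-1.0, -0.001, 0.003]]
```

View pics/boxS.png

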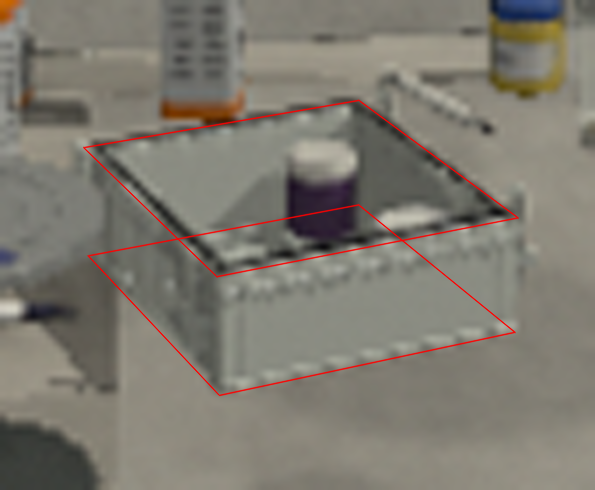

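Box pose: (0.562, 0.0306), yaw 10.4°, and both views agree. The tool sits about 11 mm off along the bar, so I'll shift it and grip.

arm_command --increments '[[[0, -1, -6, 0, 0, 0], [0, -1, -5.5, 0, 0, 0], [0, 0, 0, 0, 0, 0]]]'

```text
clock: 10.95
eef_pos: [0.4042, 0.2579, 0.179]
ee_rot: [[0.003, 0.635, 0.773], [-0.001, 0.773, -0.635], [-1.0, 0.001, 0.002]]
ft_force: [0.1, 0.4, -0.2]
finger_gap: 0.0749
```

arm_command --increments '[[[0, 0, 0, 0, 0, 0], [0, 0, 0, 0, 0, 0], [0, 0, 0, 0, 0, 0], [0, 0, 0, 0, 0, 0], [0, 0, 0, 0, 0, 0], [0, 0, 0, 0, 0, 0], [0, 0, 0, 0, 0, 0]]]' --claw 20 --force 50

```text
clock: 11.65
eef_pos: [0.4054, 0.2573, 0.1789]
ee_rot: [[0.004, 0.636, 0.772], [-0.001, 0.772, -0.636], [-1.0, 0.002, 0.003]]
ft_force: [1.2, -0.3, 5.5]
finger_gap: 0.0373
```

arm_command --increments '[[[-15, 0, 0, 0, 0, 0], [-25, 0, 0, 0, 0, 0], [-25, 0, 0, 0, 0, 0], [-25, 0, 0, 0, 0, 0], [-20, 0, 0, 0, 0, 0], [0, 0, 0, 0, 0, 0], [0, 0, 0, 0, 0, 0]]]'

```text
clock: 12.35
eef_pos: [0.4045, 0.2568, 0.2878]
ee_rot: [[0.002, 0.636, 0.771], [-0.003, 0.771, -0.636], [-1.0, -0.001, 0.003]]
ft_force: [-0.1, -0.5, -2.7]
finger_gap: 0.0371
```

Run:
```python
from m import *
from plan import *
s=st()
x=np.load('box.npy');bay=rz(x[2])@[-.010,0,0]+[x[0],x[1],0];print('bay',bay)
yaw=np.degrees(x[2])
for yy in(yaw,yaw+180): 
    R=tool(yy,0);p=bay+[0,0,.288];print(yy);plan(p,R,14)
t=eyes.get_image('top');si=eyes.get_image('side')
save({'img':np.vstack([cv2.resize(t['img'][170:300,140:300],None,fx=3,fy=3),cv2.resize(si['img'][100:230,220:380],None,fx=3,fy=3)])},'a6')
```

```text
t 12.35 p [0.4045, 0.2568, 0.2878] q [-28.8, 30.3, -9.1, 116.7, 8.5, 33.7, 6.7] F [-0.1, -0.5, -2.7] gap 0.0371
[[0.002, 0.636, 0.771], [-0.003, 0.771, -0.636], [-1.0, -0.001, 0.003]]
bay [0.55213496 0.02878777 0.        ]
10.442578107042241
n 14 row [0.0, 0.4, 19.8] [0.0499, 0.0002, -0.0] |d| 19.8 deg 2.86
190.44257810704224
n 14 row [0.0, -25.0, 3.3] [-0.1745, 0.0, 0.0003] |d| 25.2 deg 10.0
```

View pics/a6.png

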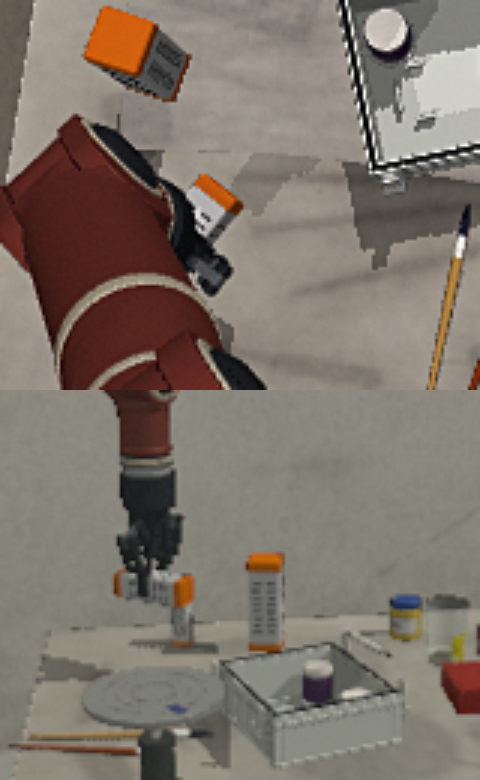

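Held level. Move above the bay.

arm_command --increments '[[[0, 0.4, 20, 0.05, 0, 0], [0, 0.4, 20, 0.05, 0, 0], [0, 0.4, 20, 0.05, 0, 0], [0, 0.4, 20, 0.05, 0, 0], [0, 0.4, 20, 0.05, 0, 0], [0, 0.4, 20, 0.05, 0, 0], [0, 0.4, 20, 0.05, 0, 0], [0, 0.4, 20, 0.05, 0, 0], [0, 0.4, 20, 0.05, 0, 0], [0, 0.4, 20, 0.05, 0, 0], [0, 0.4, 20, 0.05, 0, 0], [0, 0.4, 20, 0.05, 0, 0], [0, 0.4, 20, 0.05, 0, 0], [0, 0.4, 18, 0.05, 0, 0], [0, 0, 0, 0, 0, 0], [0, 0, 0, 0, 0, 0]]]'

```text
clock: 14.05
eef_pos: [0.5537, 0.0292, 0.2891]
ee_rot: [[0.002, 0.984, 0.18], [-0.001, 0.18, -0.984], [-1.0, 0.002, 0.001]]
ft_force: [-0.5, 0.2, -1.3]
finger_gap: 0.0373
```

Run:
```python
from m import *
from plan import *
s=st()
x=np.load('box.npy');bay=rz(x[2])@[-.010,0,0]+[x[0],x[1],0]
R=tool(np.degrees(x[2]),0)
plan(bay+[0,0,s['eef_pos'][2]],R,1)
t=eyes.get_image('top');si=eyes.get_image('side')
save({'img':np.hstack([cv2.resize(t['img'][130:250,230:350],None,fx=3.3,fy=3.3),cv2.resize(si['img'][120:240,270:390],None,fx=3.3,fy=3.3)])},'a7')
```

```text
t 14.05 p [0.5537, 0.0292, 0.2891] q [-5.6, 34.9, 0.5, 105.2, -0.3, 39.8, 5.4] F [-0.5, 0.2, -1.3] gap 0.0373
[[0.002, 0.984, 0.18], [-0.001, 0.18, -0.984], [-1.0, 0.002, 0.001]]
n 1 row [-0.0, -1.6, 0.1] [-0.0012, 0.0012, -0.0019] |d| 1.6 deg 0.15
```

View pics/a7.png

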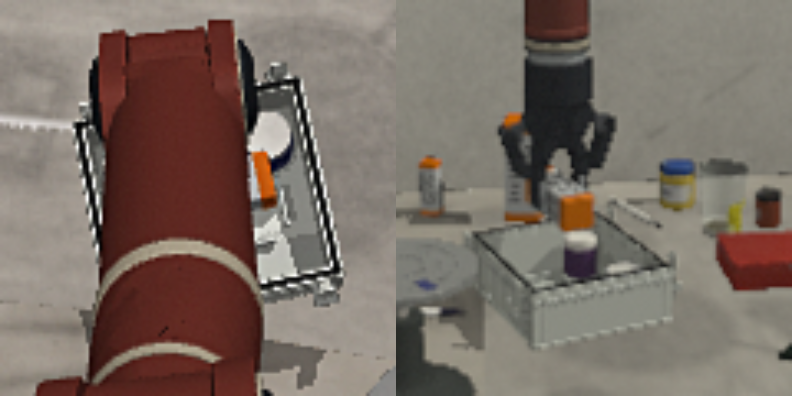

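Run:
```python
from m import *
t=eyes.get_image('top');si=eyes.get_image('side')
x=np.load('box.npy')
out=[]
for p,o in((t,(285,165)),(si,(425-120+0,165))):
    o=(295,160) if p is t else (305,160)
    a=cv2.resize(p['img'][o[1]:o[1]+45,o[0]:o[0]+45],None,fx=9,fy=9,interpolation=cv2.INTER_CUBIC)
    for z in(.110,.148):
        pts=[proj(p,rz(x[2])@[-.010+sx*.019+.0016,sy*.055,z]+[x[0],x[1],0]) for sx,sy in((1,1),(1,-1),(-1,-1),(-1,1))]
        cv2.polylines(a,[np.int32(((np.array(pts)-o+.5)*9*16))],True,(0,255,0) if z>.12 else (255,0,255),1,cv2.LINE_AA,4)
    out.append(a)
save({'img':np.hstack(out)},'a8')
```

```text
(no output)
```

View pics/a8.png

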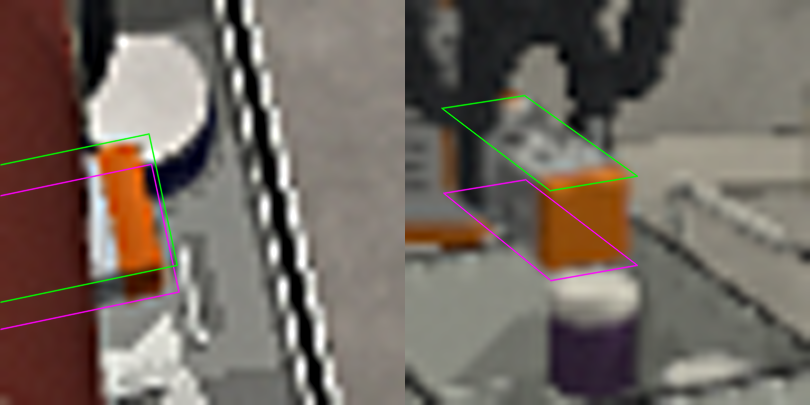

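The visible end of the bar is about 3 mm short toward the box's +y, while x agrees. Shift 3 mm along tool z and descend.

arm_command --increments '[[[10, 0, 1.5, 0, 0, 0], [16, 0, 1.5, 0, 0, 0], [16, 0, 0, 0, 0, 0], [16, 0, 0, 0, 0, 0], [16, 0, 0, 0, 0, 0], [10, 0, 0, 0, 0, 0], [0, 0, 0, 0, 0, 0], [0, 0, 0, 0, 0, 0]]]'

```text
clock: 15.05
eef_pos: [0.5548, 0.0262, 0.2052]
ee_rot: [[0.003, 0.984, 0.181], [-0.002, 0.181, -0.984], [-1.0, 0.002, 0.002]]
ft_force: [-0.2, 0.3, -0.9]
finger_gap: 0.0374
```

Run:
```python
from m import *
from plan import st
st()
t=eyes.get_image('top');si=eyes.get_image('side')
x=np.load('box.npy')
out=[]
for p,o in((t,(245,145)),(si,(285,160))):
    a=cv2.resize(p['img'][o[1]:o[1]+85,o[0]:o[0]+95 if p is t else o[0]+75],None,fx=4.6,fy=4.6,interpolation=cv2.INTER_CUBIC)
    out.append(a)
save({'img':np.hstack(out)},'a9')
```

```text
t 15.05 p [0.5548, 0.0262, 0.2052] q [-5.2, 42.4, 0.3, 108.1, -0.2, 29.4, 5.7] F [-0.2, 0.3, -0.9] gap 0.0374
[[0.003, 0.984, 0.181], [-0.002, 0.181, -0.984], [-1.0, 0.002, 0.002]]
```

View pics/a9.png

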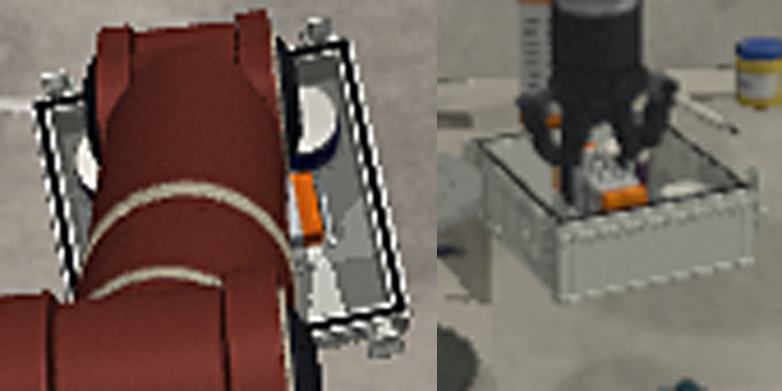

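Run:
```python
from m import *
t=eyes.get_image('top');si=eyes.get_image('side')
x=np.load('box.npy')
out=[]
for p,o in((t,(295,170)),(si,(300,170))):
    a=cv2.resize(p['img'][o[1]:o[1]+45,o[0]:o[0]+45],None,fx=9,fy=9,interpolation=cv2.INTER_CUBIC)
    for z in(.0267,.0647):
        pts=[proj(p,rz(x[2])@[-.010+sx*.019,sy*.055,z]+[x[0],x[1],0]) for sx,sy in((1,1),(1,-1),(-1,-1),(-1,1))]
        cv2.polylines(a,[np.int32(((np.array(pts)-o+.5)*9*16))],True,(0,255,0) if z>.05 else (255,0,255),1,cv2.LINE_AA,4)
    out.append(a)
save({'img':np.hstack(out)},'a10')
```

```text
(no output)
```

View pics/a10.png

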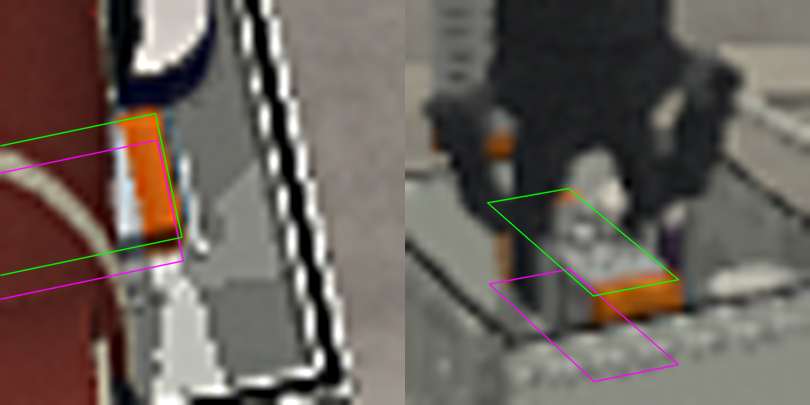

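The top view now matches to within a fraction of a pixel. Lower into the bay.

arm_command --increments '[[[6, 0, 0, 0, 0, 0], [6, 0, 0, 0, 0, 0], [3, 0, 0, 0, 0, 0], [3, 0, 0, 0, 0, 0], [0, 0, 0, 0, 0, 0]]]'

```text
clock: 15.75
eef_pos: [0.5545, 0.026, 0.1866]
ee_rot: [[0.002, 0.984, 0.18], [-0.002, 0.18, -0.984], [-1.0, 0.001, 0.002]]
ft_force: [-0.6, -0.1, -1.9]
finger_gap: 0.0374
```

arm_command --increments '[[[1.5, 0, 0, 0, 0, 0], [1.5, 0, 0, 0, 0, 0], [0, 0, 0, 0, 0, 0]]]'

```text
clock: 16.05
eef_pos: [0.5547, 0.026, 0.1841]
ee_rot: [[0.003, 0.984, 0.18], [-0.002, 0.181, -0.984], [-1.0, 0.002, 0.002]]
ft_force: [0.5, -0.1, -1.4]
finger_gap: 0.0376
```

No contact with the ribs. Finish the last millimetres.

arm_command --increments '[[[1, 0, 0, 0, 0, 0], [1, 0, 0, 0, 0, 0], [0, 0, 0, 0, 0, 0]]]'

```text
clock: 16.35
eef_pos: [0.5548, 0.026, 0.1829]
ee_rot: [[0.003, 0.984, 0.18], [-0.002, 0.181, -0.984], [-1.0, 0.003, 0.002]]
ft_force: [-1.2, -0.5, 3.9]
finger_gap: 0.0372
```

arm_command --increments '[[[0, 0, 0, 0, 0, 0], [0, 0, 0, 0, 0, 0], [0, 0, 0, 0, 0, 0], [0, 0, 0, 0, 0, 0]]]' --claw 60

```text
clock: 16.75
eef_pos: [0.5548, 0.026, 0.1822]
ee_rot: [[0.003, 0.984, 0.18], [-0.002, 0.18, -0.984], [-1.0, 0.002, 0.002]]
ft_force: [-0.7, 0.3, 0.9]
finger_gap: 0.06
```

arm_command --increments '[[[-10, 0, 0, 0, 0, 0], [-20, 0, 0, 0, 0, 0], [-30, 0, 0, 0, 0, 0], [-35, 0, 0, 0, 0, 0], [-35, 0, 0, 0, 0, 0], [-5, 0, 0, 0, 0, 0]]]'

```text
clock: 17.35
eef_pos: [0.5557, 0.0263, 0.3224]
ee_rot: [[0.013, 0.984, 0.18], [-0.001, 0.18, -0.984], [-1.0, 0.012, 0.003]]
ft_force: [1.5, 0.5, 0.6]
finger_gap: 0.0597
```

Run:
```python
from m import *
from plan import *
from scipy.optimize import minimize
s=st()
T=np.load('t.npy',allow_pickle=True).item();S=np.load('s.npy',allow_pickle=True).item()
# lid colour edges: line fits on teal mask in first top picture
im=T['img'].astype(int);r,g,b=im[...,0],im[...,1],im[...,2]
m=((g-r>12)&(b-r>12)).astype(np.uint8);m[:,:380]=0;m[:,490:]=0;m[:150]=0;m[260:]=0
m=cv2.morphologyEx(m,cv2.MORPH_CLOSE,np.ones((5,5)))
n,l,stt,c=cv2.connectedComponentsWithStats(m);k=1+np.argmax(stt[1:,4]);M=(l==k).astype(np.uint8)
cs=max(cv2.findContours(M,cv2.RETR_EXTERNAL,cv2.CHAIN_APPROX_NONE)[0],key=cv2.contourArea)
print(stt[k])
best=None
ys,xs=np.nonzero(np.ones((110,110)));
# maximise IoU of projected plate quad (supersampled) with mask
def quad(x,hz=.019):
    R=rz(x[2]);return np.array([proj(T,R@[sx*.09,sy*.1,hz]+[x[0],x[1],0]) for sx,sy in((1,1),(1,-1),(-1,-1),(-1,1))])
def cost(x):
    q=quad(x);k=8
    I=np.zeros((110*k,110*k),np.uint8);cv2.fillPoly(I,[np.int32((q-[380,150]+.5)*k*16)],1,cv2.LINE_8,4)
    I=cv2.resize(I.astype(np.float32),(110,110),interpolation=cv2.INTER_AREA)
    return np.abs(I-M[150:260,380:490]).sum()
for x0 in((.5202,-.351,np.radians(-11.6)),(.5215,-.353,np.radians(-11))):
    rr=minimize(cost,x0,method='Nelder-Mead',options=dict(initial_simplex=[np.array(x0)+d for d in([0,0,0],[.004,0,0],[0,.004,0],[0,0,.03])],xatol=1e-5,fatol=1e-3))
    print('lid',rr.x[:2],np.degrees(rr.x[2]),rr.fun)
np.save('lid.npy',rr.x)
x=rr.x
out=[]
for p,o,w in((T,(385,160),(95,90)),(S,(300,235),(85,60))):
    a=cv2.resize(p['img'][o[1]:o[1]+w[1],o[0]:o[0]+w[0]],None,fx=4.2,fy=4.2,interpolation=cv2.INTER_CUBIC)
    for hx,hy,z in((.09,.1,.019),(.0075,.04,.055)):
        pts=[proj(p,rz(x[2])@[sx*hx,sy*hy,z]+[x[0],x[1],0]) for sx,sy in((1,1),(1,-1),(-1,-1),(-1,1))]
        cv2.polylines(a,[np.int32(((np.array(pts)-o+.5)*4.2*16))],True,(255,0,0),1,cv2.LINE_AA,4)
    out.append(np.pad(a,((0,380-a.shape[0]),(0,0),(0,0))))
save({'img':np.hstack(out)},'lidov')
t=eyes.get_image('top');si=eyes.get_image('side')
out=[]
for p,o in((t,(245,145)),(si,(285,160))):
    a=cv2.resize(p['img'][o[1]:o[1]+85,o[0]:o[0]+95 if p is t else o[0]+75],None,fx=4.6,fy=4.6,interpolation=cv2.INTER_CUBIC);out.append(a)
save({'img':np.hstack(out)},'a11')
```

```text
t 17.35 p [0.5557, 0.0263, 0.3224] q [-5.4, 32.3, 0.6, 103.3, -0.3, 43.7, 5.7] F [1.5, 0.5, 0.6] gap 0.0597
[[0.013, 0.984, 0.18], [-0.001, 0.18, -0.984], [-1.0, 0.012, 0.003]]
[ 393  167   82   77 4766]
lid [ 0.51993559 -0.35137284] -11.92616932913893 88.890625
lid [ 0.51993208 -0.35108169] -11.92001740915757 90.015625
```

View pics/lidov.png

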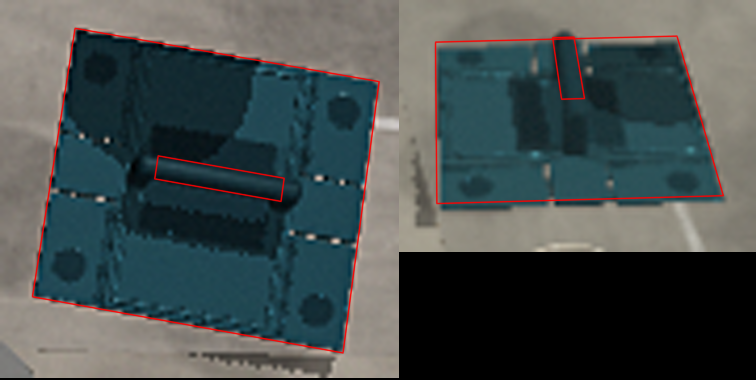

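View pics/a11.png

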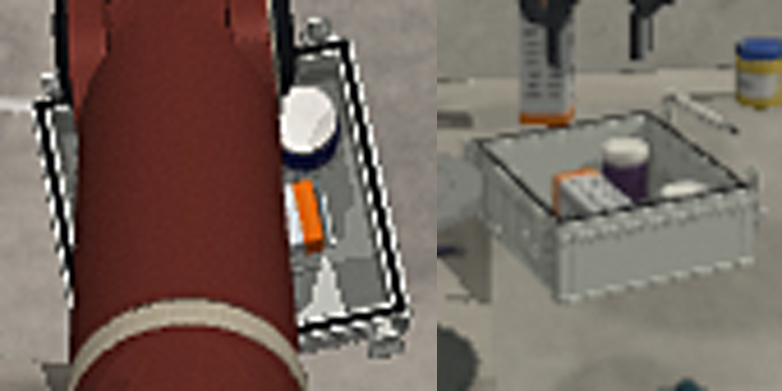

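The lid pose fits both views: (0.520, −0.351), yaw −11.9°, flat on the table. Move above its handle, then check the bay with the arm out of the way.

Run:
```python
from m import *
from plan import *
x=np.load('lid.npy');R=tool(np.degrees(x[2]),0)
plan([x[0],x[1],.27],R,16)
```

```text
n 16 row [3.1, -2.2, 23.7] [0.0243, 0.0001, -0.0004] |d| 24.0 deg 1.39
```

arm_command --increments '[[[3, -2.2, 23.7, 0.0243, 0, 0], [3, -2.2, 23.7, 0.0243, 0, 0], [3, -2.2, 23.7, 0.0243, 0, 0], [3, -2.2, 23.7, 0.0243, 0, 0], [3, -2.2, 23.7, 0.0243, 0, 0], [3, -2.2, 23.7, 0.0243, 0, 0], [3, -2.2, 23.7, 0.0243, 0, 0], [3, -2.2, 23.7, 0.0243, 0, 0], [3, -2.2, 23.7, 0.0243, 0, 0], [3, -2.2, 23.7, 0.0243, 0, 0], [3, -2.2, 23.7, 0.0243, 0, 0], [3, -2.2, 23.7, 0.0243, 0, 0], [3, -2.2, 23.7, 0.0243, 0, 0], [3, -2.2, 23.7, 0.0243, 0, 0], [3, -2.2, 23.7, 0.0243, 0, 0], [3, -2.2, 23.7, 0.0243, 0, 0], [0, 0, 0, 0, 0, 0], [0, 0, 0, 0, 0, 0]]]' --claw 50

```text
clock: 19.25
eef_pos: [0.5186, -0.3505, 0.2682]
ee_rot: [[0.0, 0.978, -0.207], [0.001, -0.207, -0.978], [-1.0, -0.0, -0.001]]
ft_force: [0.6, 0.2, 0.4]
finger_gap: 0.0504
```

Run:
```python
from m import *
from plan import *
s=st()
x=np.load('lid.npy');R=tool(np.degrees(x[2]),0)
plan([x[0],x[1],.270],R,1);plan([x[0],x[1],.204],R,4)
t=eyes.get_image('top');si=eyes.get_image('side')
b=np.load('box.npy')
o=(245,145);a=cv2.resize(t['img'][145:235,245:340],None,fx=5,fy=5,interpolation=cv2.INTER_CUBIC)
pts=[proj(t,rz(b[2])@[-.010+sx*.019,sy*.055,.042]+[b[0],b[1],0]) for sx,sy in((1,1),(1,-1),(-1,-1),(-1,1))]
cv2.polylines(a,[np.int32(((np.array(pts)-o+.5)*5*16))],True,(0,255,0),1,cv2.LINE_AA,4)
c=cv2.resize(si['img'][190:290,290:380],None,fx=4,fy=4,interpolation=cv2.INTER_CUBIC)
save({'img':np.hstack([a,np.pad(c,((0,50),(0,0),(0,0)))])},'a12')
```

```text
t 19.25 p [0.5186, -0.3505, 0.2682] q [29.4, 41.7, 4.4, 94.1, -4.3, 44.3, 23.9] F [0.6, 0.2, 0.4] gap 0.0504
[[0.0, 0.978, -0.207], [0.001, -0.207, -0.978], [-1.0, -0.0, -0.001]]
n 1 row [-1.8, 1.5, 0.3] [-0.0002, -0.0005, 0.0001] |d| 2.4 deg 0.03
n 4 row [16.0, 0.4, 0.1] [-0.0001, -0.0001, 0.0] |d| 16.0 deg 0.01
```

View pics/a12.png

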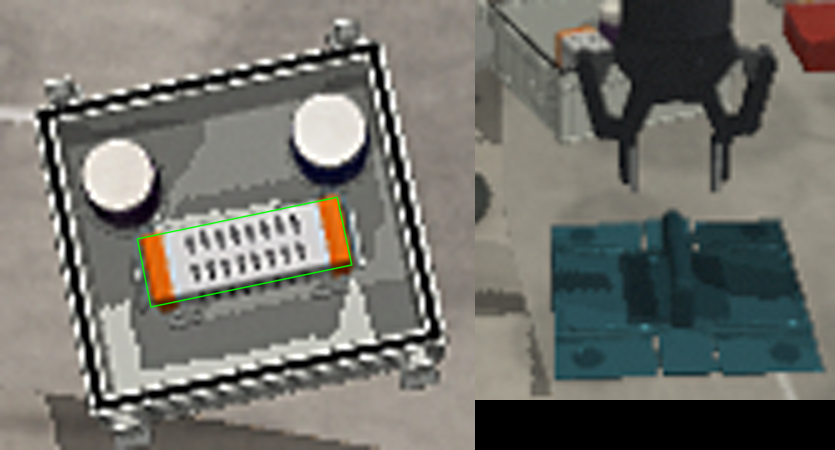

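The cartridge lies in its bay, matching the overlay at crop (245,252). The fingers straddle the handle, so descend and grip.

arm_command --increments '[[[16, 1.5, 0, 0, 0, 0], [16, 0, 0, 0, 0, 0], [16, 0, 0, 0, 0, 0], [16, 0, 0, 0, 0, 0], [0, 0, 0, 0, 0, 0], [0, 0, 0, 0, 0, 0]]]'

```text
clock: 19.95
eef_pos: [0.521, -0.3506, 0.2051]
ee_rot: [[0.002, 0.979, -0.205], [-0.001, -0.205, -0.979], [-1.0, 0.002, 0.0]]
ft_force: [0.3, 0.4, 0.2]
finger_gap: 0.0499
```

arm_command --increments '[[[0, 0, 0, 0, 0, 0], [0, 0, 0, 0, 0, 0], [0, 0, 0, 0, 0, 0], [0, 0, 0, 0, 0, 0], [0, 0, 0, 0, 0, 0], [0, 0, 0, 0, 0, 0], [0, 0, 0, 0, 0, 0]]]' --claw 5 --force 90

```text
clock: 20.65
eef_pos: [0.5212, -0.3513, 0.2068]
ee_rot: [[0.004, 0.979, -0.206], [-0.003, -0.206, -0.979], [-1.0, 0.005, 0.002]]
ft_force: [-0.2, 0.3, 6.2]
finger_gap: 0.0127
```

arm_command --increments '[[[-10, 0, 0, 0, 0, 0], [-20, 0, 0, 0, 0, 0], [-30, 0, 0, 0, 0, 0], [-35, 0, 0, 0, 0, 0], [-35, 0, 0, 0, 0, 0], [-30, 0, 0, 0, 0, 0], [-15, 0, 0, 0, 0, 0], [0, 0, 0, 0, 0, 0], [0, 0, 0, 0, 0, 0]]]'

```text
clock: 21.55
eef_pos: [0.5198, -0.3504, 0.3796]
ee_rot: [[0.001, 0.979, -0.206], [-0.0, -0.206, -0.979], [-1.0, 0.001, 0.0]]
ft_force: [0.3, 0.2, -4.1]
finger_gap: 0.0132
```

Run:
```python
from m import *
from plan import *
s=st()
b=np.load('box.npy');R=tool(np.degrees(b[2]),0)
plan([b[0],b[1],.33],R,20)
t=eyes.get_image('top');si=eyes.get_image('side')
a=cv2.resize(t['img'][130:290,370:500],None,fx=3,fy=3);c=cv2.resize(si['img'][130:290,270:410],None,fx=3,fy=3)
save({'img':np.hstack([a,c])},'a13')
```

```text
t 21.55 p [0.5198, -0.3504, 0.3796] q [28.8, 34.5, 5.3, 87.7, -3.6, 57.9, 23.2] F [0.3, 0.2, -4.1] gap 0.0132
[[0.001, 0.979, -0.206], [-0.0, -0.206, -0.979], [-1.0, 0.001, 0.0]]
n 20 row [2.5, 1.7, -19.2] [-0.0195, 0.0, -0.0] |d| 19.4 deg 1.12
```

View pics/a13.png

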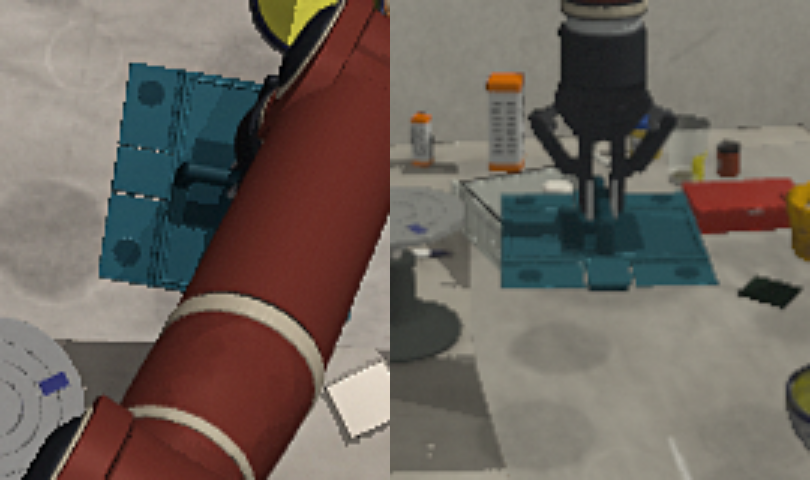

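The lid is lifted level. Carry it over to the box at this height.

arm_command --increments '[[[0, 1.7, -19.2, -0.0195, 0, 0], [0, 1.7, -19.2, -0.0195, 0, 0], [0, 1.7, -19.2, -0.0195, 0, 0], [0, 1.7, -19.2, -0.0195, 0, 0], [0, 1.7, -19.2, -0.0195, 0, 0], [0, 1.7, -19.2, -0.0195, 0, 0], [0, 1.7, -19.2, -0.0195, 0, 0], [0, 1.7, -19.2, -0.0195, 0, 0], [0, 1.7, -19.2, -0.0195, 0, 0], [0, 1.7, -19.2, -0.0195, 0, 0], [0, 1.7, -19.2, -0.0195, 0, 0], [0, 1.7, -19.2, -0.0195, 0, 0], [0, 1.7, -19.2, -0.0195, 0, 0], [0, 1.7, -19.2, -0.0195, 0, 0], [0, 1.7, -19.2, -0.0195, 0, 0], [0, 1.7, -19.2, -0.0195, 0, 0], [0, 1.7, -19.2, -0.0195, 0, 0], [0, 1.7, -19.2, -0.0195, 0, 0], [0, 1.7, -19.2, -0.0195, 0, 0], [0, 1.7, -19.2, -0.0195, 0, 0]]]'

```text
clock: 23.65
eef_pos: [0.5624, 0.0316, 0.3802]
ee_rot: [[0.003, 0.983, 0.183], [-0.002, 0.183, -0.983], [-1.0, 0.002, 0.002]]
ft_force: [0.2, 0.9, -2.1]
finger_gap: 0.013
```

arm_command --increments '[[[20, 0, 0, 0, 0, 0], [30, 0, 0, 0, 0, 0], [20, 0, 0, 0, 0, 0], [0, 0, 0, 0, 0, 0], [0, 0, 0, 0, 0, 0]]]'

```text
clock: 24.15
eef_pos: [0.5631, 0.0304, 0.3106]
ee_rot: [[0.003, 0.983, 0.182], [-0.002, 0.182, -0.983], [-1.0, 0.003, 0.002]]
ft_force: [1.1, -0.3, -2.5]
finger_gap: 0.0134
```

Run:
```python
from m import *
from plan import *
s=st()
b=np.load('box.npy');R=tool(np.degrees(b[2]),0)
p=np.array(s['eef_pos'])
plan([b[0],b[1],p[2]],R,1)
zo=p[2]-.2068;print('lid origin z',zo)
t=eyes.get_image('top');si=eyes.get_image('side')
yaw=np.arctan2(s['ee_rot'][1][1],s['ee_rot'][0][1])
out=[]
for q,o,w in((t,(235,130),(115,115)),(si,(280,130),(95,115))):
    k=3.9
    a=cv2.resize(q['img'][o[1]:o[1]+w[1],o[0]:o[0]+w[0]],None,fx=k,fy=k,interpolation=cv2.INTER_CUBIC)
    for hx,hy,z in((.09,.1,zo+.019),):
        pts=[proj(q,rz(yaw)@[sx*hx,sy*hy,z]+[p[0],p[1],0]) for sx,sy in((1,1),(1,-1),(-1,-1),(-1,1))]
        cv2.polylines(a,[np.int32(((np.array(pts)-o+.5)*k*16))],True,(255,0,0),1,cv2.LINE_AA,4)
    pts=[proj(q,rz(b[2])@[sx*.085,sy*.095,.066]+[b[0],b[1],0]) for sx,sy in((1,1),(1,-1),(-1,-1),(-1,1))]
    cv2.polylines(a,[np.int32(((np.array(pts)-o+.5)*k*16))],True,(0,255,0),1,cv2.LINE_AA,4)
    out.append(a)
save({'img':np.hstack(out)},'a14')
```

```text
t 24.15 p [0.5631, 0.0304, 0.3106] q [-4.4, 33.8, -1.5, 102.5, 1.4, 43.5, 3.9] F [1.1, -0.3, -2.5] gap 0.0134
[[0.003, 0.983, 0.182], [-0.002, 0.182, -0.983], [-1.0, 0.003, 0.002]]
n 1 row [-0.0, -1.0, -0.4] [0.001, 0.0021, -0.0027] |d| 1.1 deg 0.2
lid origin z 0.10376102607379525
```

View pics/a14.png

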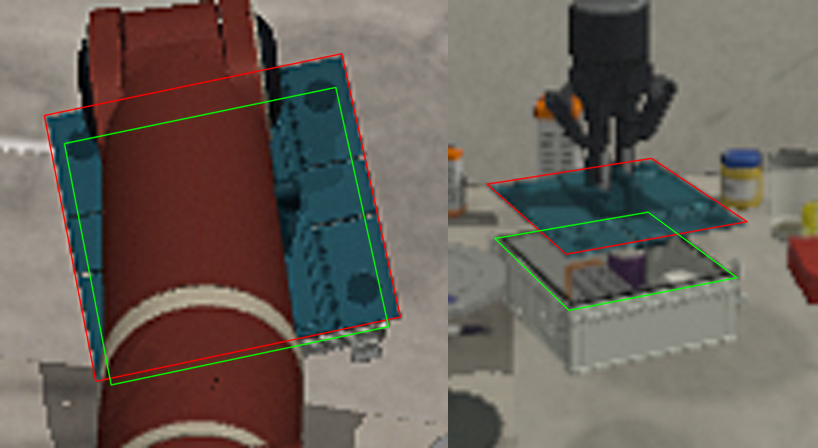

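```bash
cat > ov.py <<'E'
from m import *
def crops(name,p,x,yaw,zo,wins,k=10,tilt=None):
    b=np.load('box.npy');out=[]
    for q,o,w in wins:
        a=cv2.resize(q['img'][o[1]:o[1]+w[1],o[0]:o[0]+w[0]],None,fx=k,fy=k,interpolation=cv2.INTER_CUBIC)
        for hx,hy,z in((.09,.1,zo+.019),):
            pts=[proj(q,rz(yaw)@[sx*hx,sy*hy,0]+[x[0],x[1],z]) for sx,sy in((1,1),(1,-1),(-1,-1),(-1,1))]
            cv2.polylines(a,[np.int32(((np.array(pts)-o+.5)*k*16))],True,(255,0,0),1,cv2.LINE_AA,4)
        out.append(a)
    h=max(a.shape[0] for a in out)
    save({'img':np.hstack([np.pad(a,((0,h-a.shape[0]),(0,4),(0,0))) for a in out])},name)
E
python3 - <<'E'
from ov import *
s=robot.observe();p=s['eef_pos'];yaw=np.arctan2(s['ee_rot'][1][1],s['ee_rot'][0][1])
t=eyes.get_image('top');si=eyes.get_image('side')
crops('a15',None,p,yaw,p[2]-.2068,((t,(305,140),(35,75)),(si,(285,165),(75,35))),k=7)
E
```

```text
(no output)
```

View pics/a15.png

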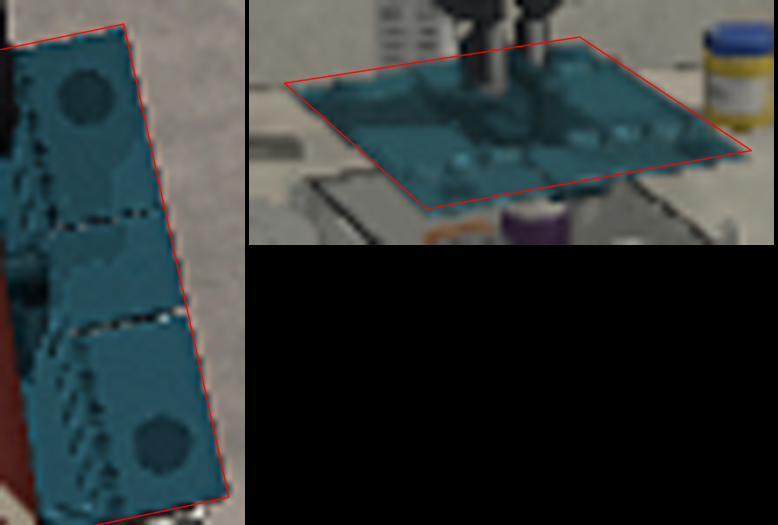

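The held lid matches the model to about 1 mm, so it's lined up with the box. Descend gently while watching the force.

arm_command --increments '[[[10, -0.6, -0.3, 0.001, 0.002, -0.0027], [12, 0, 0, 0, 0, 0], [8, 0, 0, 0, 0, 0], [4, 0, 0, 0, 0, 0], [0, 0, 0, 0, 0, 0]]]'

```text
clock: 24.85
eef_pos: [0.5619, 0.03, 0.2751]
ee_rot: [[-0.003, 0.984, 0.181], [-0.0, 0.181, -0.984], [-1.0, -0.003, -0.0]]
ft_force: [0.8, -0.4, -3.2]
finger_gap: 0.0131
```

arm_command --increments '[[[1.5, 0, 0, 0, 0, 0], [1.5, 0, 0, 0, 0, 0], [1.5, 0, 0, 0, 0, 0], [0, 0, 0, 0, 0, 0]]]'

```text
clock: 25.25
eef_pos: [0.5621, 0.03, 0.2717]
ee_rot: [[-0.0, 0.984, 0.181], [-0.0, 0.181, -0.984], [-1.0, -0.0, 0.0]]
ft_force: [-0.8, -0.2, -3.0]
finger_gap: 0.013
```

arm_command --increments '[[[1.5, 0, 0, 0, 0, 0], [1.5, 0, 0, 0, 0, 0], [0, 0, 0, 0, 0, 0]]]'

```text
clock: 25.55
eef_pos: [0.5621, 0.03, 0.2686]
ee_rot: [[-0.0, 0.984, 0.181], [-0.0, 0.181, -0.984], [-1.0, -0.0, 0.0]]
ft_force: [-0.6, -0.5, -3.3]
finger_gap: 0.013
```

arm_command --increments '[[[1.5, 0, 0, 0, 0, 0], [1.5, 0, 0, 0, 0, 0], [0, 0, 0, 0, 0, 0]]]'

```text
clock: 25.85
eef_pos: [0.5624, 0.0301, 0.266]
ee_rot: [[0.0, 0.984, 0.181], [-0.0, 0.181, -0.984], [-1.0, 0.0, 0.0]]
ft_force: [-0.1, 0.3, -1.0]
finger_gap: 0.0131
```

Skirt is inside (origin at about 59 mm) with contact starting. Slightly more, then check the picture.

arm_command --increments '[[[1.2, 0, 0, 0, 0, 0], [0, 0, 0, 0, 0, 0]]]'

```text
clock: 26.05
eef_pos: [0.5623, 0.0301, 0.265]
ee_rot: [[0.001, 0.984, 0.181], [-0.0, 0.181, -0.984], [-1.0, 0.001, 0.0]]
ft_force: [0.2, -0.4, 1.4]
finger_gap: 0.0129
```

Run:
```python
from ov import *
s=robot.observe();p=s['eef_pos'];yaw=np.arctan2(s['ee_rot'][1][1],s['ee_rot'][0][1]);print(p,s['ft_force'])
t=eyes.get_image('top');si=eyes.get_image('side')
crops('a16',None,p,yaw,p[2]-.2068,((t,(235,140),(110,100)),(si,(280,150),(85,85))),k=4.1)
```

```text
[0.56234885 0.03008345 0.26496668] [ 0.23342249 -0.40107599  1.35988756]
```

View pics/a16.png

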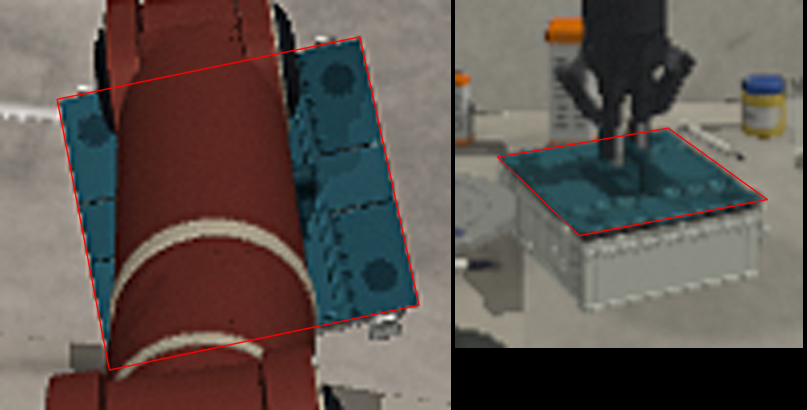

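The lid sits squarely with its skirt in the box mouth. Release, retreat, and close the fingers.

arm_command --increments '[[[0, 0, 0, 0, 0, 0], [0, 0, 0, 0, 0, 0], [0, 0, 0, 0, 0, 0]]]' --claw 40

```text
clock: 26.45
eef_pos: [0.5621, 0.03, 0.2644]
ee_rot: [[-0.0, 0.984, 0.181], [-0.0, 0.181, -0.984], [-1.0, -0.0, 0.0]]
ft_force: [0.0, 0.6, -0.6]
finger_gap: 0.0402
```

arm_command --increments '[[[-15, 0, 0, 0, 0, 0], [-20, 0, 0, 0, 0, 0], [-20, 0, 0, 0, 0, 0], [0, 0, 0, 0, 0, 0]]]'

```text
clock: 26.85
eef_pos: [0.5631, 0.03, 0.322]
ee_rot: [[0.006, 0.984, 0.18], [0.0, 0.18, -0.984], [-1.0, 0.006, 0.001]]
ft_force: [0.5, 0.1, 0.1]
finger_gap: 0.0402
```

Run:
```python
from ov import *
from plan import *
s=st();b=np.load('box.npy');R=tool(np.degrees(b[2]),0)
C=np.array([.5622,.0303,0])
for i,(sx,sy) in enumerate(((1,1),(1,-1),(-1,-1),(-1,1))):
    print(i,(C+rz(b[2])@[sx*.066,sy*.08,0]).round(4))
p=C+rz(b[2])@[.066,.08,0];plan([p[0],p[1],.275],R,6)
si=eyes.get_image('side')
crops('a17',None,C,b[2],.058,((si,(280,150),(85,85)),),k=6)
```

```text
t 26.85 p [0.5631, 0.03, 0.322] q [-4.2, 32.9, -1.6, 101.9, 1.2, 44.8, 3.9] F [0.5, 0.1, 0.1] gap 0.0402
[[0.006, 0.984, 0.18], [0.0, 0.18, -0.984], [-1.0, 0.006, 0.001]]
0 [0.6126 0.1209 0.    ]
1 [ 0.6416 -0.0364  0.    ]
2 [ 0.5118 -0.0603  0.    ]
3 [0.4828 0.097  0.    ]
n 6 row [7.9, 10.8, -13.4] [-0.0001, 0.0001, -0.0009] |d| 18.9 deg 0.05
```

View pics/a17.png

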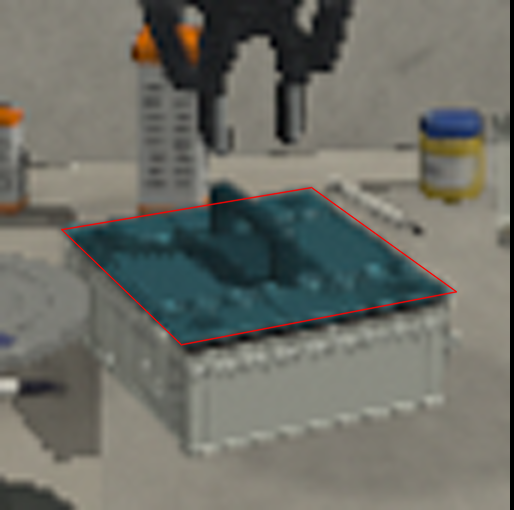

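The lid rests evenly on the catches. Move to spot 0 with the fingers closed.

arm_command --increments '[[[0, 16.2, -20.1, 0, 0, -0.003], [0, 16.2, -20.1, 0, 0, -0.003], [0, 16.2, -20.1, 0, 0, 0], [0, 16.2, -20.1, 0, 0, 0], [15, 0, 0, 0, 0, 0], [20, 0, 0, 0, 0, 0], [15, 0, 0, 0, 0, 0], [0, 0, 0, 0, 0, 0], [0, 0, 0, 0, 0, 0]]]' --claw 0 --force 60

```text
clock: 27.8
eef_pos: [0.6109, 0.1207, 0.2684]
ee_rot: [[-0.008, 0.984, 0.181], [-0.002, 0.181, -0.984], [-1.0, -0.008, 0.0]]
ft_force: [-0.1, -0.3, 0.2]
finger_gap: 0.0001
```

arm_command --increments '[[[8, 1.5, 0, 0, 0, 0.007], [6, 0, 0, 0, 0, 0], [2, 0, 0, 0, 0, 0], [0, 0, 0, 0, 0, 0]]]'

```text
clock: 28.2
eef_pos: [0.6124, 0.121, 0.2529]
ee_rot: [[-0.0, 0.984, 0.181], [-0.0, 0.181, -0.984], [-1.0, -0.0, 0.0]]
ft_force: [0.5, 0.2, 0.0]
finger_gap: 0.0002
```

arm_command --increments '[[[2, 0, 0, 0, 0, 0], [2, 0, 0, 0, 0, 0], [0, 0, 0, 0, 0, 0]]]'

```text
clock: 28.5
eef_pos: [0.6126, 0.1212, 0.2495]
ee_rot: [[0.001, 0.984, 0.181], [0.0, 0.181, -0.984], [-1.0, 0.001, -0.0]]
ft_force: [1.4, -0.5, 1.9]
finger_gap: 0.0001
```

arm_command --increments '[[[2, 0, 0, 0, 0, 0], [0, 0, 0, 0, 0, 0]]]'

```text
clock: 28.7
eef_pos: [0.6126, 0.1211, 0.2486]
ee_rot: [[0.001, 0.984, 0.181], [0.0, 0.181, -0.984], [-1.0, 0.001, -0.0]]
ft_force: [-2.1, -0.6, 6.8]
finger_gap: 0.0
```

arm_command --increments '[[[2, 0, 0, 0, 0, 0], [2, 0, 0, 0, 0, 0], [0, 0, 0, 0, 0, 0]]]'

```text
clock: 29.0
eef_pos: [0.6129, 0.1212, 0.245]
ee_rot: [[0.003, 0.984, 0.181], [0.001, 0.181, -0.984], [-1.0, 0.004, -0.0]]
ft_force: [-0.4, 0.4, -0.7]
finger_gap: -0.0004
```

arm_command --increments '[[[2, 0, 0, 0, 0, 0], [0, 0, 0, 0, 0, 0]]]'

```text
clock: 29.2
eef_pos: [0.6131, 0.1211, 0.2431]
ee_rot: [[0.003, 0.984, 0.181], [0.001, 0.181, -0.984], [-1.0, 0.003, 0.0]]
ft_force: [-1.9, -0.6, 11.0]
finger_gap: -0.0002
```

arm_command --increments '[[[2, 0, 0, 0, 0, 0], [0, 0, 0, 0, 0, 0]]]'

```text
clock: 29.4
eef_pos: [0.6131, 0.1211, 0.243]
ee_rot: [[0.003, 0.984, 0.18], [0.001, 0.18, -0.984], [-1.0, 0.004, 0.0]]
ft_force: [-5.0, -1.6, 19.4]
finger_gap: -0.0
```

Spot 0 clicked: the force rose, dropped to about 0, then met a solid stop with the tip at 70 mm. Next is spot 1.

arm_command --increments '[[[-15, 0, 0, 0, 0, 0], [-10, 0, 10, 0, 0, -0.003], [0, 0, 35, 0, 0, 0], [0, 0, 40, 0, 0, 0], [0, 0, 40, 0, 0, 0], [0, 0, 35, 0, 0, 0], [0, 0, 0, 0, 0, 0], [6, 0, 0, 0, 0, 0], [0, 0, 0, 0, 0, 0], [0, 0, 0, 0, 0, 0]]]'

```text
clock: 30.4
eef_pos: [0.6411, -0.0344, 0.2577]
ee_rot: [[-0.004, 0.983, 0.183], [0.001, 0.183, -0.983], [-1.0, -0.003, -0.002]]
ft_force: [-0.1, -0.5, -0.3]
finger_gap: 0.0003
```

arm_command --increments '[[[3, 0.5, 2, 0, 0, 0.003], [2, 0, 0, 0, 0, 0], [2, 0, 0, 0, 0, 0], [0, 0, 0, 0, 0, 0]]]'

```text
clock: 30.8
eef_pos: [0.6422, -0.0381, 0.2511]
ee_rot: [[0.001, 0.984, 0.181], [0.0, 0.181, -0.984], [-1.0, 0.001, 0.0]]
ft_force: [0.4, 0.1, 0.6]
finger_gap: 0.0
```

arm_command --increments '[[[2, 0, 0, 0, 0, 0], [2, 0, 0, 0, 0, 0], [0, 0, 0, 0, 0, 0]]]'

```text
clock: 31.1
eef_pos: [0.6421, -0.0384, 0.2487]
ee_rot: [[0.001, 0.984, 0.18], [-0.0, 0.18, -0.984], [-1.0, 0.0, 0.0]]
ft_force: [-2.9, -0.1, 7.7]
finger_gap: -0.0001
```

arm_command --increments '[[[2, 0, 0, 0, 0, 0], [2, 0, 0, 0, 0, 0], [0, 0, 0, 0, 0, 0]]]'

```text
clock: 31.4
eef_pos: [0.6425, -0.0384, 0.2437]
ee_rot: [[0.003, 0.984, 0.181], [-0.0, 0.181, -0.984], [-1.0, 0.002, 0.001]]
ft_force: [1.5, -0.3, 1.6]
finger_gap: 0.0003
```

arm_command --increments '[[[2, 0, 0, 0, 0, 0], [0, 0, 0, 0, 0, 0]]]'

```text
clock: 31.6
eef_pos: [0.6427, -0.0384, 0.2432]
ee_rot: [[0.002, 0.984, 0.18], [-0.0, 0.18, -0.984], [-1.0, 0.002, 0.001]]
ft_force: [-1.7, -0.1, 11.7]
finger_gap: -0.0001
```

arm_command --increments '[[[2, 0, 0, 0, 0, 0], [0, 0, 0, 0, 0, 0]]]'

```text
clock: 31.8
eef_pos: [0.6426, -0.0384, 0.243]
ee_rot: [[0.003, 0.984, 0.18], [-0.0, 0.18, -0.984], [-1.0, 0.002, 0.001]]
ft_force: [-5.0, -0.9, 19.4]
finger_gap: 0.0003
```

arm_command --increments '[[[-15, 0, 0, 0, 0, 0], [-12, -10, 0, 0, 0, -0.003], [0, -30, 0, 0, 0, 0], [0, -35, 0, 0, 0, 0], [0, -35, 0, 0, 0, 0], [0, -22, 0, 0, 0, 0], [0, 0, 0, 0, 0, 0], [6, 0, 0, 0, 0, 0], [0, 0, 0, 0, 0, 0], [0, 0, 0, 0, 0, 0]]]'

```text
clock: 32.8
eef_pos: [0.5132, -0.0617, 0.2602]
ee_rot: [[-0.002, 0.983, 0.181], [-0.0, 0.181, -0.983], [-1.0, -0.002, -0.0]]
ft_force: [-0.6, -0.3, -0.8]
finger_gap: 0.0002
```

Spot 1 is held at the same 70 mm stop. The tool is now above spot 2 (target 0.512, −0.060).

arm_command --increments '[[[4, -1, -1, 0, 0, 0], [3, 0, 0, 0, 0, 0], [2, 0, 0, 0, 0, 0], [0, 0, 0, 0, 0, 0]]]'

```text
clock: 33.2
eef_pos: [0.5112, -0.0612, 0.2512]
ee_rot: [[-0.003, 0.984, 0.181], [-0.0, 0.181, -0.984], [-1.0, -0.003, -0.0]]
ft_force: [-0.4, 0.3, 0.4]
finger_gap: 0.0004
```

arm_command --increments '[[[2, 0, 0, 0, 0, 0], [2, 0, 0, 0, 0, 0], [0, 0, 0, 0, 0, 0]]]'

```text
clock: 33.5
eef_pos: [0.5124, -0.0613, 0.2483]
ee_rot: [[0.002, 0.984, 0.181], [-0.001, 0.181, -0.984], [-1.0, 0.002, 0.001]]
ft_force: [1.4, 0.1, 3.0]
finger_gap: 0.0
```

arm_command --increments '[[[2, 0, 0, 0, 0, 0], [2, 0, 0, 0, 0, 0], [0, 0, 0, 0, 0, 0]]]'

```text
clock: 33.8
eef_pos: [0.5111, -0.0613, 0.2437]
ee_rot: [[-0.002, 0.984, 0.181], [-0.001, 0.181, -0.984], [-1.0, -0.002, 0.0]]
ft_force: [1.6, -0.4, 1.9]
finger_gap: -0.0003
```

arm_command --increments '[[[2, 0, 0, 0, 0, 0], [0, 0, 0, 0, 0, 0]]]'

```text
clock: 34.0
eef_pos: [0.5111, -0.0613, 0.2426]
ee_rot: [[-0.002, 0.984, 0.181], [-0.001, 0.181, -0.984], [-1.0, -0.002, 0.0]]
ft_force: [-2.0, 0.6, 11.5]
finger_gap: -0.0001
```

arm_command --increments '[[[2, 0, 0, 0, 0, 0], [0, 0, 0, 0, 0, 0]]]'

```text
clock: 34.2
eef_pos: [0.5111, -0.0612, 0.2424]
ee_rot: [[-0.002, 0.984, 0.181], [-0.001, 0.181, -0.984], [-1.0, -0.002, 0.0]]
ft_force: [-4.5, -0.1, 23.9]
finger_gap: 0.0002
```

arm_command --increments '[[[-15, 0, 0, 0, 0, 0], [-12, 0, -10, 0, 0, 0], [0, 0, -35, 0, 0, 0], [0, 0, -40, 0, 0, 0], [0, 0, -40, 0, 0, 0], [0, 0, -34, 0, 0, 0], [0, 0, 0, 0, 0, 0], [6, 0, 0, 0, 0, 0], [0, 0, 0, 0, 0, 0], [0, 0, 0, 0, 0, 0]]]'

```text
clock: 35.2
eef_pos: [0.4825, 0.0936, 0.2601]
ee_rot: [[-0.003, 0.984, 0.178], [-0.002, 0.178, -0.984], [-1.0, -0.004, 0.001]]
ft_force: [0.7, 0.4, -0.5]
finger_gap: -0.0001
```

Spot 2 is held (stop at 69.4 mm). Next is spot 3 (target 0.483, 0.097).

arm_command --increments '[[[4, 0, -2, 0, 0, 0], [3, 0, 0, 0, 0, 0], [2, 0, 0, 0, 0, 0], [0, 0, 0, 0, 0, 0]]]'

```text
clock: 35.6
eef_pos: [0.4821, 0.0969, 0.2512]
ee_rot: [[-0.003, 0.984, 0.18], [-0.001, 0.18, -0.984], [-1.0, -0.003, 0.0]]
ft_force: [-0.3, -0.2, 0.3]
finger_gap: -0.0002
```

arm_command --increments '[[[2, 0, 0, 0, 0, 0], [2, 0, 0, 0, 0, 0], [0, 0, 0, 0, 0, 0]]]'

```text
clock: 35.9
eef_pos: [0.4821, 0.0974, 0.2481]
ee_rot: [[-0.002, 0.983, 0.181], [0.0, 0.181, -0.983], [-1.0, -0.002, -0.0]]
ft_force: [-1.2, -0.0, 6.2]
finger_gap: -0.0002
```

arm_command --increments '[[[2, 0, 0, 0, 0, 0], [2, 0, 0, 0, 0, 0], [0, 0, 0, 0, 0, 0]]]'

```text
clock: 36.2
eef_pos: [0.4822, 0.0972, 0.2435]
ee_rot: [[-0.002, 0.984, 0.181], [-0.0, 0.181, -0.984], [-1.0, -0.002, -0.0]]
ft_force: [0.4, 0.1, -0.3]
finger_gap: 0.0001
```

arm_command --increments '[[[2, 0, 0, 0, 0, 0], [0, 0, 0, 0, 0, 0]]]'

```text
clock: 36.4
eef_pos: [0.4823, 0.0971, 0.2425]
ee_rot: [[-0.001, 0.984, 0.181], [-0.0, 0.181, -0.984], [-1.0, -0.002, 0.0]]
ft_force: [-2.3, 0.2, 11.3]
finger_gap: -0.0001
```

arm_command --increments '[[[2, 0, 0, 0, 0, 0], [0, 0, 0, 0, 0, 0]]]'

```text
clock: 36.6
eef_pos: [0.4822, 0.0971, 0.2424]
ee_rot: [[-0.001, 0.984, 0.181], [-0.0, 0.181, -0.984], [-1.0, -0.001, 0.0]]
ft_force: [-5.1, -0.8, 25.4]
finger_gap: -0.0001
```

arm_command --increments '[[[-15, 0, 0, 0, 0, 0], [-40, 0, 0, 0, 0, 0], [-50, 0, 0, 0, 0, 0], [0, 0, -40, 0, 0, 0], [0, 0, -50, 0, 0, 0], [0, 0, -50, 0, 0, 0], [0, 0, -50, 0, 0, 0], [0, 0, 0, 0, 0, 0]]]'

```text
clock: 37.4
eef_pos: [0.4446, 0.2926, 0.3442]
ee_rot: [[-0.004, 0.981, 0.195], [0.006, 0.195, -0.981], [-1.0, -0.002, -0.007]]
ft_force: [0.2, -0.3, 0.1]
finger_gap: -0.0001
```

Run:
```python
from ov import *
from plan import st
st();b=np.load('box.npy')
t=eyes.get_image('top');si=eyes.get_image('side')
crops('a18',None,b[:2],b[2],.0525,((t,(240,140),(105,100)),(si,(280,170),(85,70))),k=4.1)
```

```text
t 37.4 p [0.4446, 0.2926, 0.3442] q [-34.4, 28.9, -1.7, 105.5, 0.6, 45.6, -25.1] F [0.2, -0.3, 0.1] gap -0.0001
[[-0.004, 0.981, 0.195], [0.006, 0.195, -0.981], [-1.0, -0.002, -0.007]]
```

View pics/a18.png

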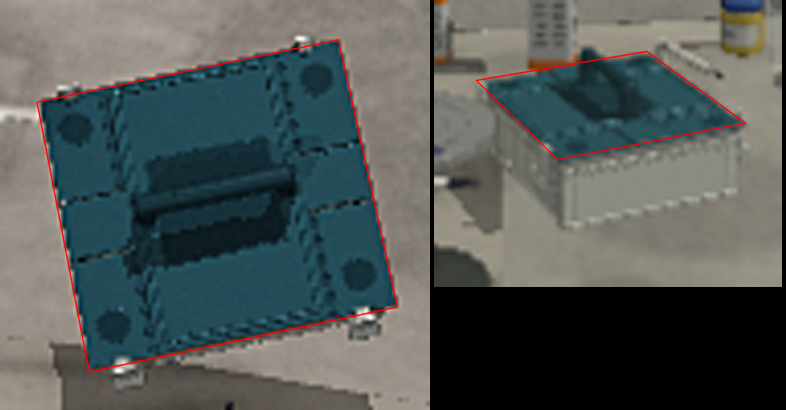

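The picture shows the lid square and flat against the seated-height overlay. I have time to re-touch corners 0–2 and confirm they held.

Run:
```python
from plan import *
b=np.load('box.npy');R=tool(np.degrees(b[2]),0)
plan([.6126,.1209,.262],R,10)
```

```text
n 10 row [8.2, 13.3, 19.2] [0.0003, 0.0, 0.0003] |d| 24.7 deg 0.03
```

arm_command --increments '[[[0, 13.3, 21, 0, 0, 0], [0, 13.3, 21, 0, 0, 0], [0, 13.3, 21, 0, 0, 0], [0, 13.3, 21, 0, 0, 0], [0, 13.3, 21, 0, 0, 0], [0, 13.3, 21, 0, 0, 0], [0, 13.3, 21, 0, 0, 0], [0, 13.3, 21, 0, 0, 0], [20, 13.3, 20, 0, 0, 0], [30, 13.3, 15, 0, 0, 0], [30, 0, 0, 0, 0, 0], [0, 0, 0, 0, 0, 0], [0, 0, 0, 0, 0, 0], [0, 0, 0, 0, 0, 0]]]'

```text
clock: 38.9
eef_pos: [0.6157, 0.1082, 0.266]
ee_rot: [[0.001, 0.984, 0.181], [0.0, 0.181, -0.984], [-1.0, 0.001, 0.0]]
ft_force: [0.5, 0.3, 1.2]
finger_gap: -0.0004
```

arm_command --increments '[[[6, -0.7, -13, 0, 0, 0], [8, 0, 0, 0, 0, 0], [7, 0, 0, 0, 0, 0], [0, 0, 0, 0, 0, 0], [0, 0, 0, 0, 0, 0]]]'

```text
clock: 39.4
eef_pos: [0.6122, 0.1214, 0.2431]
ee_rot: [[-0.002, 0.983, 0.181], [-0.0, 0.181, -0.983], [-1.0, -0.002, -0.0]]
ft_force: [-0.9, 0.2, 1.3]
finger_gap: 0.0
```

arm_command --increments '[[[2, 0, 0, 0, 0, 0], [2, 0, 0, 0, 0, 0], [0, 0, 0, 0, 0, 0]]]'

```text
clock: 39.7
eef_pos: [0.6122, 0.1211, 0.2425]
ee_rot: [[-0.001, 0.984, 0.18], [0.0, 0.18, -0.984], [-1.0, -0.001, -0.0]]
ft_force: [-5.5, 0.8, 17.7]
finger_gap: 0.0002
```

arm_command --increments '[[[-15, 0, 0, 0, 0, 0], [-5, 0, 10, 0, 0, 0], [0, 0, 35, 0, 0, 0], [0, 0, 40, 0, 0, 0], [0, 0, 40, 0, 0, 0], [0, 0, 35, 0, 0, 0], [0, 0, 0, 0, 0, 0], [8, 0, 0, 0, 0, 0], [8, 0, 0, 0, 0, 0], [0, 0, 0, 0, 0, 0], [0, 0, 0, 0, 0, 0]]]'

```text
clock: 40.8
eef_pos: [0.641, -0.0353, 0.2428]
ee_rot: [[-0.003, 0.983, 0.183], [-0.001, 0.183, -0.983], [-1.0, -0.003, 0.0]]
ft_force: [0.2, -0.8, 2.1]
finger_gap: 0.0
```

arm_command --increments '[[[2, 0, 0, 0, 0, 0], [2, 0, 0, 0, 0, 0], [0, 0, 0, 0, 0, 0]]]'

```text
clock: 41.1
eef_pos: [0.641, -0.0354, 0.2425]
ee_rot: [[-0.002, 0.983, 0.182], [-0.0, 0.182, -0.983], [-1.0, -0.002, -0.0]]
ft_force: [-5.7, 0.9, 17.9]
finger_gap: -0.0
```

arm_command --increments '[[[-15, 0, 0, 0, 0, 0], [-8, -8, 0, 0, 0, 0], [0, -30, 0, 0, 0, 0], [0, -35, 0, 0, 0, 0], [0, -35, 0, 0, 0, 0], [0, -22, 0, 0, 0, 0], [0, 0, 0, 0, 0, 0], [9, 0, 0, 0, 0, 0], [9, 0, 0, 0, 0, 0], [0, 0, 0, 0, 0, 0], [0, 0, 0, 0, 0, 0]]]'

```text
clock: 42.2
eef_pos: [0.5138, -0.0595, 0.2438]
ee_rot: [[-0.003, 0.983, 0.181], [-0.0, 0.181, -0.983], [-1.0, -0.003, -0.0]]
ft_force: [1.2, -0.9, -0.2]
finger_gap: -0.0003
```

arm_command --increments '[[[2, 0, 0, 0, 0, 0], [2, 0, 0, 0, 0, 0], [0, 0, 0, 0, 0, 0]]]'

```text
clock: 42.5
eef_pos: [0.5135, -0.0597, 0.2425]
ee_rot: [[-0.001, 0.984, 0.181], [-0.0, 0.181, -0.984], [-1.0, -0.001, 0.0]]
ft_force: [-2.8, 0.8, 14.0]
finger_gap: -0.0
```

arm_command --increments '[[[-15, 0, 0, 0, 0, 0], [-8, 0, -10, 0, 0, 0], [0, 0, -35, 0, 0, 0], [0, 0, -40, 0, 0, 0], [0, 0, -40, 0, 0, 0], [0, 0, -35, 0, 0, 0], [0, 0, 0, 0, 0, 0], [9, 0, 0, 0, 0, 0], [9, 0, 0, 0, 0, 0], [0, 0, 0, 0, 0, 0], [0, 0, 0, 0, 0, 0]]]'

```text
clock: 43.6
eef_pos: [0.4844, 0.0962, 0.2449]
ee_rot: [[-0.004, 0.984, 0.178], [-0.001, 0.178, -0.984], [-1.0, -0.004, 0.001]]
ft_force: [-0.2, -1.0, 0.1]
finger_gap: -0.0001
```

arm_command --increments '[[[2, 0, 0, 0, 0, 0], [2, 0, 0, 0, 0, 0], [0, 0, 0, 0, 0, 0]]]'

```text
clock: 43.9
eef_pos: [0.4846, 0.0969, 0.2425]
ee_rot: [[-0.001, 0.984, 0.18], [-0.001, 0.18, -0.984], [-1.0, -0.001, 0.001]]
ft_force: [-1.2, -1.1, 7.3]
finger_gap: -0.0
```

arm_command --increments '[[[-15, 0, 0, 0, 0, 0], [-40, 0, 0, 0, 0, 0], [-50, 0, 0, 0, 0, 0], [0, 0, -40, 0, 0, 0], [0, 0, -50, 0, 0, 0], [0, 0, -50, 0, 0, 0], [0, 0, -50, 0, 0, 0], [0, 0, 0, 0, 0, 0], [0, 0, 0, 0, 0, 0]]]'

```text
clock: 44.8
eef_pos: [0.4495, 0.2858, 0.3464]
ee_rot: [[-0.003, 0.983, 0.184], [-0.0, 0.184, -0.983], [-1.0, -0.003, -0.0]]
ft_force: [-0.6, -0.8, -0.1]
finger_gap: -0.0002
```

Run:
```python
from ov import *
from plan import st
st();b=np.load('box.npy')
si=eyes.get_image('side');t=eyes.get_image('top')
crops('a19',None,b[:2],b[2],.0525,((t,(240,140),(105,100)),(si,(280,170),(85,70)),),k=4.1)
```

```text
t 44.8 p [0.4495, 0.2858, 0.3464] q [-34.0, 28.8, -1.2, 105.2, 0.7, 46.1, -24.9] F [-0.6, -0.8, -0.1] gap -0.0002
[[-0.003, 0.983, 0.184], [-0.0, 0.184, -0.983], [-1.0, -0.003, -0.0]]
```

View pics/a19.png

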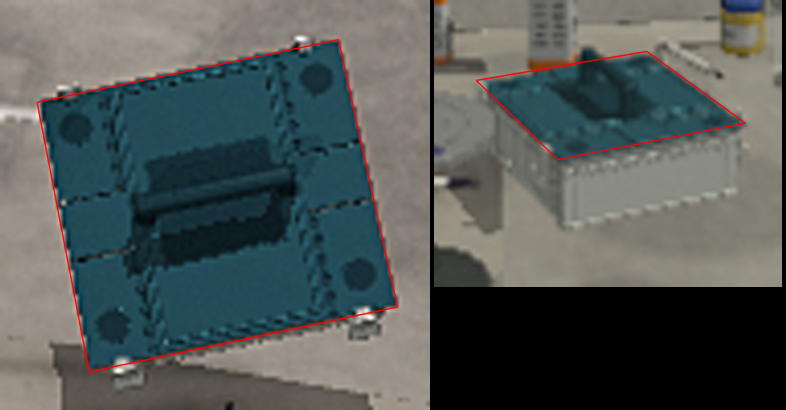

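All four corners stop at 69.5–70 mm, the lid matches the seated outline in both views, and the arm is clear. Hand in.

```bash
python3 -c "
from bench import ticket
print(ticket.close_job())"
```

```text
the job is handed in; nothing more can be done
None
```

The cartridge is in its bay and the lid is on the dry box with all four corners held under their catches. I handed the job in at about 45 s; no verdict was reported.

- **Cartridge:** I picked the middle-sized of the three look-alikes, tipped it over onto the table, regrasped it from above and lowered it into the bay. Before the lid went on, the top view showed it matching the expected outline to within about 1 mm.
- **Lid:** I carried the lid over by its handle and set it down squarely. I then pressed corners 0, 1, 2 and 3 in turn, and each one gave way and met a solid stop at 11 N or more.
- **Last checks:** I touched every corner again, and each stopped with the fingertips at about 69.5 mm, within the held range. Both cameras showed the lid at the seated outline, with the robot clear of everything. The final height readings assume the nominal finger length. The cartridge could not be seen once the lid was on.

No check failed. The camera and arm disagreed by about 2–3 mm when placing the cartridge, and I corrected that from the pictures. The wrist readings I took never went above about 26 N.

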